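Gauge egg-stand collars and load the indexing stage

ROBOT

A 7-joint arm with a two-finger parallel gripper is mounted at the origin on the work surface. World frame = base frame: x ahead of the robot, y to its left, z up, the work surface at z = 0. Lengths are in m, angles in degrees, forces in N, time in s.
With the tool pointing down it reaches from about 0.425 to 0.875 m from the base axis. Payload 4.7 kg.
Tool frame: the origin (TCP) lies on the mounting face of the last link; the fingertips stand 182 mm ahead of it and the grasp point (between the pads) lies 164 mm ahead of it; z points along the fingers, y is the line along which they close (so a half turn about z gives the same grasp; the last joint's range is limited). The gripper opens to 87 mm and grips with 3 to 60 N. Pads are 19 mm wide; open, the fingers measure 117 mm over their backs; the gripper's body (75 mm by 190 mm) begins 51 mm behind the grasp point.
Start: joints at [-65.713, 18.392, -4.016, 83.108, 1.295, 78.541, -3.26], TCP at [0.259, 0.596, 0.405] pointing down, gripper open.
Joint ranges: [-163.93, 163.93], [-17.29, 119.83], [-79.2, 71.16], [3.27, 140.29], [-89.18, 269.18], [5.43, 117.66], [-154.24, 154.24]. Speed limits (degrees/s): [147.25, 147.25, 180, 180, 180, 180, 180].

INTERFACE

Orientations are given as [roll, pitch, yaw] about the fixed x, y, z axes, in that order (R = Rz(yaw) Ry(pitch) Rx(roll)).
In Python, from cell import env gives the robot as it stands.
- The arm moves only by the tool servo_tool, never from a script. Its argument "plan" is a list of rows, each an object with "xyz": the shift along the tool's x, y, z in cm, a list of three; "twist": the turn, a rotation vector about the tool's x, y, z in degrees, a list of three; "jaw": the closure, from 0 (fully open) to 1 (shut). In form: [{"xyz": [x, y, z], "twist": [wx, wy, wz], "jaw": jaw}, ...]. A call has 1 to 10 rows; each row is the pose to reach, as a shift and turn from the pose commanded when the call began, along the tool's axes at that moment; what a row does not reach only later rows make up. A row lasts 1/12 s, in which the tool goes at most 41.7 mm and 7.16 degrees, less where a joint would pass 70% of its speed; a pose out of reach is approached as far as the arm can. A call with a gripper value outside its range is refused whole. The fingers move at their own pace and stop on an object; "newtons" is the grip in N (left out, the last holds). Time passes only in rows, so rows that repeat a pose let the fingers close. It gives the time, the measured TCP pose, the force, the opening and the grip force at its end, in the units of the state.
- env.get_obs(): the state, without advancing time (a new reading comes with each control period).
- env.read_camera(name): name is "scene" or "top" or "wrist"; returns a dict with "img" (480x640x3 uint8, red, green, blue), "camera_matrix" (3x3 intrinsics, pixels), "R" (3x3) and "t" (3): a world point X has camera coordinates R X + t. Camera axes: x right, y down, z forward; pixel columns grow to the right and rows downward; lengths in m; the calibration is good to about 2 mm. The wrist camera is an equidistant fisheye: a pixel r from the principal point sees the ray r / f radians off the axis. A picture is of the moment at which its call begins. There is no depth.
- env.sign_off(): hands the job in; it is judged then, once.
The state is a dict: "time_s": time; "qpos": joint angles; "joint_velocities": joint speeds; "effort": joint torques, N m; "tool_pos": TCP position; "tool_rot": TCP orientation; "force": force on the tool from outside, world axes, zero at the start; "wrist_torque": the same for the moment, N m; "grip_width": finger opening in m; "grasp_force": force on a finger pad.
Only numpy, scipy, OpenCV 4.12 (cv2) and the standard library are available. Lean on these libraries where they do the work, as an engineer would, in place of code of your own. Each camera call takes 0.05 s, during which the arm holds its last target. There are 200 camera calls.

TASK

Deal with the clay collars on the bench one at a time: slide each gently onto the steel gauge pin, and put it away before trying the next; a collar that slides fully home goes upright onto the grey felt pad at the orange pointer of the stage, centred, and one that sticks goes upright into the yellow reject tray. After each collar loaded, pull up the stage's red spring plunger, turn the stage anticlockwise by one hole and let the plunger drop in to lock, so the next empty pad comes to the pointer; load only at the pointer. Finish with every collar sorted and the stage locked one hole on from the last collar loaded, and leave the eggs and the figurine alone.

Things in the scene. Friction and masses are not known exactly. Their poses are not given: they have to be found in the camera images.
- collar_a: fired clay collar (open tube, an egg's stand), bisque with blue and gold bands: outside diameter 56, 44 tall, 140 g, upright; origin at the centre of its underside, z along its bore. All look the same outside; the bore is 37 (fits the gauge pin) or 25 (too tight), and the name does not tell which: try it on the pin. May be absent (None)
- collar_b: another such collar (same sizes, bore 37 or 25, to be found out on the pin; may be absent)
- collar_c: another such collar (same sizes, bore 37 or 25, to be found out on the pin; may be absent)
- collar_d: another such collar (same sizes, bore 37 or 25, to be found out on the pin; may be absent)
- collar_e: another such collar (same sizes, bore 37 or 25, to be found out on the pin; may be absent)
- collar_f: another such collar (same sizes, bore 37 or 25, to be found out on the pin; may be absent)
- gauge_seat (a point): gauge: steel pin, diameter 31, upright on a dark foot (diameter 80, 14 high) fixed to the bench. Point: centre of the foot's top, where a fitting collar's underside rests when home. The pin stands 54 above it: straight for 40, then a cone to a flat tip of diameter 16. A tight collar sticks on the cone, its underside about 46 above this point
- tray_floor (a point): reject tray: shallow yellow tray fixed to the bench, inside 118 (its x) by 208 (its y), rim 8 above the inside floor; this point is the centre of the inside floor, 6 above the bench
- stage_axis (a point): indexing stage: aluminium disc (diameter 256, top 40 above the bench) turning about a vertical axis over a fixed dark index plate (diameter 330, top 22 above the bench) with six brass-rimmed holes 60 degrees apart. This point: on the axis, level with the disc's top; x, y as the fixed plate
- load_mark (a point): the loading position: fixed point 75 from the axis towards the plate's -x side (nearest the robot), level with the disc's top, in line with a fixed orange pointer on the plate; the pad in use lies here
- pad1 (a point): centre of grey felt pad 1 on the disc (six flat round pads, diameter 66, 75 from the axis, 60 degrees apart, flush with the disc's top); at the loading position at the start (stage = 0)
- pad2 (a point): centre of grey felt pad 2, which comes to the loading position when the stage has been turned one hole anticlockwise
- pad3 (a point): centre of grey felt pad 3, at the loading position after two holes
- stage (a joint): angle of the disc in rad, 0 at the start (pin in a hole), growing anticlockwise seen from above; holes every 1.0472 rad; friction about 0.12 N m; in a hole it has about 0.01 rad of play
- plunger (a joint): lift of the index plunger in m: 0 with its pin fully down in a hole (locked), 0.014 right up; the pin clears the hole above 0.0095 and rests at about 0.009 on the plate between holes. A spring pulls down with 5 N at 0 and 10 N at 0.014, so it drops in when released over a hole (round-tipped pin diameter 8, hole 11 wide)
- knob_grip (a point): plunger's red knob: upright cylinder, diameter 26, 30 tall, on an arm of the disc 145 from the axis, midway in direction between two pads, turning with the disc. Point: on its axis, 10 below its top, 84 above the bench when down; below it a housing of diameter 24 whose top is 58 above the bench. Pull it straight up, swing it round while held up, let it down
- egg_blue: blue painted clay egg, 88 wide, 121 tall, standing; origin under its centre; leave alone
- egg_cream: cream egg, same size; leave alone
- egg_blue2: second blue egg; leave alone
- figurine: blue clay figurine, 94 wide, 184 tall; origin under its centre; leave alone
- jar_black: black paint jar, diameter 64, 75 tall, bystander
- jar_teal: teal paint jar, diameter 52, 65 tall, bystander
- brush: paint brush 170 long lying on the bench, bystander
- gauge: the gauge as a whole (foot and pin); origin under the centre of its foot, 14 below gauge_seat

How it is judged (in metres and radians):
On the way, in this order (a step that is already met when the one before it is completed fails the run):
1. a collar that fits has been slid fully home on the gauge pin (((horizontal distance between collar_b and gauge_seat below 0.007 m and z of collar_b in the frame of gauge_seat below 0.01 m and angle between collar_b's own z axis and vertical below 0.12 rad) or (horizontal distance between collar_d and gauge_seat below 0.007 m and z of collar_d in the frame of gauge_seat below 0.01 m and angle between collar_d's own z axis and vertical below 0.12 rad) or (horizontal distance between collar_e and gauge_seat below 0.007 m and z of collar_e in the frame of gauge_seat below 0.01 m and angle between collar_e's own z axis and vertical below 0.12 rad))), for 0.05 s.
2. a fitting collar stands released on pad 1 at the pointer, stage still locked in its first hole (value of joint stage between -0.045 and 0.045 rad and value of joint plunger below 0.003 m and (((horizontal distance between collar_b and pad1 below 0.015 m and z of collar_b in the frame of pad1 between -0.006 and 0.006 m and angle between collar_b's own z axis and vertical below 0.12 rad) and contact force between collar_b and the fingers below 0.3 N and linear speed of collar_b below 0.02 m/s) or ((horizontal distance between collar_d and pad1 below 0.015 m and z of collar_d in the frame of pad1 between -0.006 and 0.006 m and angle between collar_d's own z axis and vertical below 0.12 rad) and contact force between collar_d and the fingers below 0.3 N and linear speed of collar_d below 0.02 m/s) or ((horizontal distance between collar_e and pad1 below 0.015 m and z of collar_e in the frame of pad1 between -0.006 and 0.006 m and angle between collar_e's own z axis and vertical below 0.12 rad) and contact force between collar_e and the fingers below 0.3 N and linear speed of collar_e below 0.02 m/s))), for 0.2 s.
3. the stage is turned one hole anticlockwise and locked (value of joint stage between 1.0022 and 1.0922 rad and value of joint plunger below 0.003 m), for 0.2 s.
4. with the stage locked there, another fitting collar has been slid fully home on the gauge pin (all of step 3 and ((horizontal distance between collar_b and gauge_seat below 0.007 m and z of collar_b in the frame of gauge_seat below 0.01 m and angle between collar_b's own z axis and vertical below 0.12 rad) or (horizontal distance between collar_d and gauge_seat below 0.007 m and z of collar_d in the frame of gauge_seat below 0.01 m and angle between collar_d's own z axis and vertical below 0.12 rad) or (horizontal distance between collar_e and gauge_seat below 0.007 m and z of collar_e in the frame of gauge_seat below 0.01 m and angle between collar_e's own z axis and vertical below 0.12 rad))), for 0.05 s.
5. a second fitting collar stands released on pad 2 at the pointer, stage locked in its second hole (all of step 3 and (((horizontal distance between collar_b and pad2 below 0.015 m and z of collar_b in the frame of pad2 between -0.006 and 0.006 m and angle between collar_b's own z axis and vertical below 0.12 rad) and contact force between collar_b and the fingers below 0.3 N and linear speed of collar_b below 0.02 m/s) or ((horizontal distance between collar_d and pad2 below 0.015 m and z of collar_d in the frame of pad2 between -0.006 and 0.006 m and angle between collar_d's own z axis and vertical below 0.12 rad) and contact force between collar_d and the fingers below 0.3 N and linear speed of collar_d below 0.02 m/s) or ((horizontal distance between collar_e and pad2 below 0.015 m and z of collar_e in the frame of pad2 between -0.006 and 0.006 m and angle between collar_e's own z axis and vertical below 0.12 rad) and contact force between collar_e and the fingers below 0.3 N and linear speed of collar_e below 0.02 m/s))), for 0.2 s.
6. the stage is turned one more hole and locked (value of joint stage between 2.0494 and 2.1394 rad and value of joint plunger below 0.003 m), for 0.2 s.
At the end, for the whole second after the job is handed in: The stage is locked two holes on from the start (within 0.045 rad, plunger lifted less than 3 mm); each fitting collar stands upright (within 0.12 rad) on pad 1 or pad 2, within 15 mm of its centre; each tight collar stands upright on the floor inside the reject tray; all at rest (all of step 6 and ((horizontal distance between collar_b and pad1 below 0.015 m and z of collar_b in the frame of pad1 between -0.006 and 0.006 m and angle between collar_b's own z axis and vertical below 0.12 rad) or (horizontal distance between collar_b and pad2 below 0.015 m and z of collar_b in the frame of pad2 between -0.006 and 0.006 m and angle between collar_b's own z axis and vertical below 0.12 rad)) and ((horizontal distance between collar_d and pad1 below 0.015 m and z of collar_d in the frame of pad1 between -0.006 and 0.006 m and angle between collar_d's own z axis and vertical below 0.12 rad) or (horizontal distance between collar_d and pad2 below 0.015 m and z of collar_d in the frame of pad2 between -0.006 and 0.006 m and angle between collar_d's own z axis and vertical below 0.12 rad)) and ((horizontal distance between collar_e and pad1 below 0.015 m and z of collar_e in the frame of pad1 between -0.006 and 0.006 m and angle between collar_e's own z axis and vertical below 0.12 rad) or (horizontal distance between collar_e and pad2 below 0.015 m and z of collar_e in the frame of pad2 between -0.006 and 0.006 m and angle between collar_e's own z axis and vertical below 0.12 rad)) and x of collar_a in the frame of tray_floor between -0.04 and 0.04 m and y of collar_a in the frame of tray_floor between -0.085 and 0.085 m and z of collar_a in the frame of tray_floor between -0.006 and 0.008 m and angle between each of collar_a, collar_c, collar_f's own z axis and vertical below 0.12 rad and x of collar_c in the frame of tray_floor between -0.04 and 0.04 m and y of collar_c in the frame of tray_floor between -0.085 and 0.085 m and z of collar_c in the frame of tray_floor between -0.006 and 0.008 m and x of collar_f in the frame of tray_floor between -0.04 and 0.04 m and y of collar_f in the frame of tray_floor between -0.085 and 0.085 m and z of collar_f in the frame of tray_floor between -0.006 and 0.008 m and linear speed of each of collar_a, collar_b, collar_c, collar_d, collar_e, collar_f below 0.02 m/s); the robot touches nothing.
It fails at once if an egg or the figurine was moved more than 4 cm or tipped (distance of any of egg_blue, egg_cream, egg_blue2, figurine from where it was at the start of the episode above 0.04 m or angle between any of egg_blue, egg_cream, egg_blue2, figurine's own z axis and vertical above 0.5 rad).
It fails at once if a collar was forced on the gauge pin with more than 80 N (contact force between any of collar_a, collar_b, collar_c, collar_d, collar_e, collar_f and gauge above 80 N).
Of collar_b, collar_d, collar_e only 2 to 2 are there at a start; the rules pass over those that are not, and their reading is None.
Of collar_a, collar_c, collar_f only 2 to 3 are there at a start; the rules pass over those that are not, and their reading is None.
At some moment in a run one of collar_a, collar_b, collar_c, collar_d, collar_e, collar_f may be knocked a few centimetres aside while the robot is not near it.
It also fails if it takes over 210 s, if anything falls off the work surface, if the arm or the gripper's body presses on something with over 40 N, if the wrist force passes 120 N, or if a joint passes its speed limit or range.

## Working session

There is one attempt and no reset: what is moved stays moved. The work goes in short steps, Python scripts to look and compute and a tool call to move; the robot and the scene stay as the last step left them, time stands still between calls to the robot, and variables do not carry over. Pictures are saved under pics/ and viewed, at most 14 in all, crops included, and the job is handed in when it is done.

Besides the shell and the picture viewer there is one more tool, called after ">>>" in YAML: its name, and indented under it one key for each argument. servo_tool: Moves the arm, as the interface text tells. Its arguments: {"type":"object","properties":{"plan":{"type":"array","items":{"type":"object","properties":{"xyz":{"type":"array","items":{"type":"number"}},"twist":{"type":"array","items":{"type":"number"}},"jaw":{"type":"number"}}}},"newtons":{"type":"number"}},"required":["plan"]}

```bash
ls; mkdir -p pics; cat > h.py <<'E'
import numpy as np, cv2
from cell import env
from scipy.spatial.transform import Rotation as Ro
def cam(n,save=None):
    c=env.read_camera(n)
    if save: cv2.imwrite(f'pics/{save}.png',c['img'][:,:,::-1])
    return c
def ray(c,u,v,z):
    K=np.array(c['camera_matrix']);R=np.array(c['R']);t=np.array(c['t'])
    d=np.linalg.inv(K)@[u,v,1]
    if c.get('fish'):
        r=np.hypot(d[0],d[1]); d=np.array([d[0]/r*np.sin(r),d[1]/r*np.sin(r),np.cos(r)])
    o=-R.T@t; w=R.T@d
    return o+w*(z-o[2])/w[2]
def proj(c,X):
    K=np.array(c['camera_matrix']); p=np.array(c['R'])@np.array(X)+c['t']
    if c.get('fish'):
        r=np.hypot(p[0],p[1]);th=np.arctan2(r,p[2]);p=np.array([p[0]/r*th,p[1]/r*th,1])
    p=K@(p/p[2]); return p[:2]
E
python3 - <<'E'
from h import *
o=env.get_obs();print(o)
for n in('top','scene'):
    c=cam(n,n+'0');print(n,c['camera_matrix'],-np.array(c['R']).T@c['t'],c['R'])
E
```

```text
pics
{'time_s': 0.0, 'qpos': array([-65.71379278,  18.43956109,  -4.01570485,  83.17600648,
         1.2983517 ,  78.54025792,  -3.26072947]), 'joint_velocities': array([ 0.00143742, -0.04210562,  0.04319797, -0.05409933, -0.02708173,
        0.06158475,  0.0272976 ]), 'effort': array([ 4.60140018e-04, -4.91298938e+01, -4.03770916e-01, -3.12519801e+01,
       -6.39267359e-02,  4.39499435e-02,  2.02020183e-04]), 'tool_pos': array([0.25891682, 0.59597929, 0.40364586]), 'tool_rot': array([-1.79889607e+02,  9.00875084e-03,  1.56523680e+02]), 'force': array([ 0.1927327 ,  0.18189991, -0.6839139 ]), 'wrist_torque': array([ 0.00959383,  0.01503161, -0.03291266]), 'grasp_force': 0.0, 'grip_width': 0.08718422699192965}
top [[519.23007085   0.         321.03414306]
 [  0.         519.23007085 233.30294476]
 [  0.           0.           1.        ]] [ 0.38231147 -0.04899677  1.4953394 ] [[ 0.01055789 -0.99984961 -0.01375849]
 [-0.99273805 -0.00883192 -0.11997148]
 [ 0.11983193  0.01492522 -0.992682  ]]
scene [[482.33967867   0.         326.22473645]
 [  0.         482.33967867 238.6259469 ]
 [  0.           0.           1.        ]] [0.85282197 0.46857268 1.08171644] [[-0.85726815  0.51473882  0.01163014]
 [ 0.44095623  0.74567391 -0.4995278 ]
 [-0.26579864 -0.42310089 -0.86621978]]
```

View pics/top0.png

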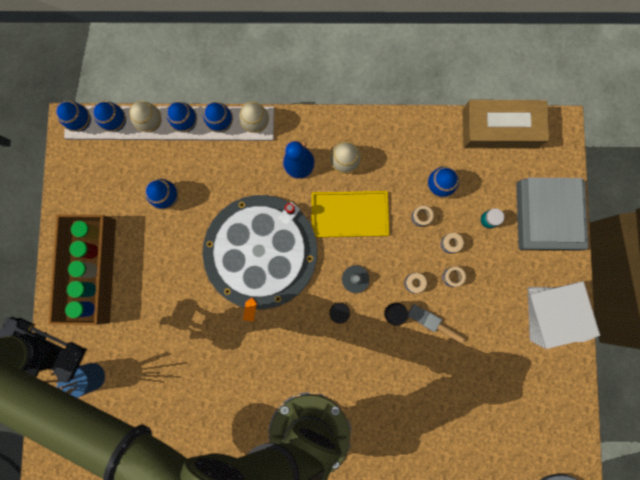

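View pics/scene0.png

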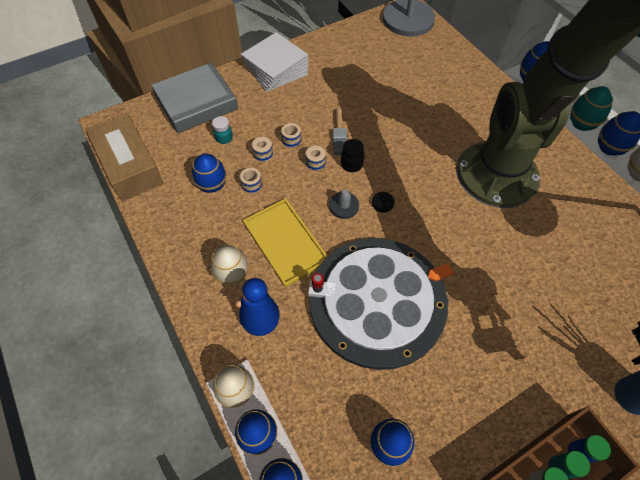

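The top view shows four collars near (423,216), (453,243), (455,277) and (416,283). The gauge is at (356,279), the tray around (350,214), the stage axis at (259,250), the pointer at (250,310) and the knob at (290,209). The scene view confirms this. Next I turn these into rough positions.

```bash
python3 - <<'E'
from h import *
c=cam('top'); I=c['img']; hsv=cv2.cvtColor(I,cv2.COLOR_RGB2HSV)
P=lambda n,u,v,z:print(n,ray(c,u,v,z)[:2].round(4))
for n,u,v in(('c1',423,216),('c2',453,243),('c3',455,277),('c4',416,283)):P(n,u,v,.044)
P('gtip',359,275,.068)
m=cv2.inRange(hsv,(20,180,120),(32,255,255)); cs=cv2.findContours(m,0,2)[0]; b=max(cs,key=cv2.contourArea);r=cv2.minAreaRect(b);print(r)
for p in cv2.boxPoints(r):P('tray',*p,.012)
m=cv2.inRange(hsv,(0,0,140),(179,40,255))[170:330,190:330]; cs=cv2.findContours(m,0,2)[0]; b=cv2.convexHull(max(cs,key=cv2.contourArea)); e=cv2.fitEllipse(b);print(e); P('disc',e[0][0]+190,e[0][1]+170,.04)
m=cv2.inRange(hsv,(0,150,60),(8,255,255))|cv2.inRange(hsv,(170,120,60),(179,255,255)); m[:,:200]=0;M=cv2.moments(m[195:225,275:305],True);print(M['m00']);P('knob',275+M['m10']/M['m00'],195+M['m01']/M['m00'],.085)
P('pointer',250,310,.03)
P('axis',259,250.5,.04)
for n,u,v,z in(('jarb',396,314,.075),('disk',340,313,0),('brushhead',430,318,.02),('egg',444,182,.06),('teal',493,217,.065),('cream',346,157,.06)):P(n,u,v,z)
w=cam('wrist','w0');print(w['camera_matrix'],[k for k in w],-np.array(w['R']).T@w['t'],w['R'])
E
```

```text
c1 [ 0.6092 -0.3142]
c2 [ 0.5335 -0.3969]
c3 [ 0.4386 -0.4006]
c4 [ 0.4209 -0.2923]
gtip [ 0.4405 -0.1328]
((349.78155517578125, 213.5476837158203), (46.1683349609375, 77.88275909423828), 88.99491119384766)
tray [0.6845 0.0054]
tray [ 0.6903 -0.2206]
tray [ 0.5555 -0.2223]
tray [0.5495 0.0013]
((68.8251724243164, 80.28697204589844), (88.99922180175781, 93.55430603027344), 45.4716911315918)
disc [0.5082 0.1476]
30.0
knob [0.6198 0.0606]
pointer [0.3413 0.1695]
axis [0.5076 0.1471]
jarb [ 0.3362 -0.2323]
disk [ 0.3348 -0.0829]
brushhead [ 0.3243 -0.3344]
egg [ 0.7038 -0.3713]
teal [ 0.6047 -0.5039]
cream [ 0.7739 -0.0959]
[[371.64829954   0.         324.64011184]
 [  0.         371.64829954 241.45130613]
 [  0.           0.           1.        ]] ['img', 'camera_matrix', 'R', 't'] [0.18683525 0.62688002 0.38438372] [[ 0.39740376  0.9176425  -0.00157878]
 [ 0.87987783 -0.38055938  0.28458664]
 [ 0.26054798 -0.11448494 -0.95864902]]
```

>>> servo_tool:
  plan:
    - {"xyz": [-40.2, -30.1, 0], "twist": [0, 0, 66.5], "jaw": 0}
    - {"xyz": [-40.2, -30.1, 0], "twist": [0, 0, 66.5], "jaw": 0}
    - {"xyz": [-40.2, -30.1, 0], "twist": [0, 0, 66.5], "jaw": 0}
    - {"xyz": [-40.2, -30.1, 0], "twist": [0, 0, 66.5], "jaw": 0}
    - {"xyz": [-40.2, -30.1, 0], "twist": [0, 0, 66.5], "jaw": 0}
    - {"xyz": [-40.2, -30.1, 0], "twist": [0, 0, 66.5], "jaw": 0}
    - {"xyz": [-40.2, -30.1, 0], "twist": [0, 0, 66.5], "jaw": 0}
    - {"xyz": [-40.2, -30.1, 0], "twist": [0, 0, 66.5], "jaw": 0}
    - {"xyz": [-40.2, -30.1, 0], "twist": [0, 0, 66.5], "jaw": 0}
    - {"xyz": [-40.2, -30.1, 0], "twist": [0, 0, 66.5], "jaw": 0}

```text
time_s: 1.03
tool_pos: [0.4659, 0.2322, 0.4049]
tool_rot: [180.0, -0.0, 89.7]
force: [0.1, 0.7, 0.2]
grip_width: 0.0872
grasp_force: 0.0
```

```bash
python3 - <<'E'
from h import *
w=cam('wrist','w1');o=env.get_obs();print(o['time_s'],o['tool_pos'],o['tool_rot'],-np.array(w['R']).T@w['t']);np.savez('w1.npz',R=w['R'],t=w['t'])
E
```

```text
1.0833 [0.47054855 0.22308699 0.40522286] [179.78616441   0.27209845  89.08367742] [0.46565065 0.30992549 0.38543576]
```

View pics/w1.png

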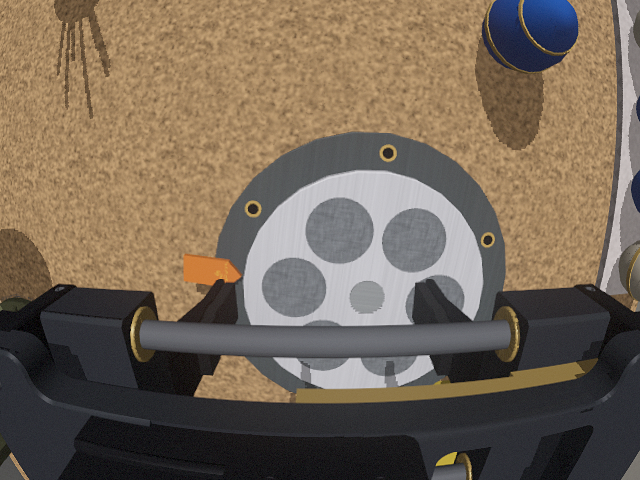

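The wrist view shows the disc with its hub at (367,297), pad 1 at (294,287), the pointer at (212,269), and brass holes at (388,153), (253,209) and (487,240).

```bash
cat >> h.py <<'E'
def wcam(save=None):
    c=cam('wrist',save); c['fish']=1; return c
E
python3 - <<'E'
from h import *
c=dict(np.load('w1.npz'));c['camera_matrix']=[[371.648,0,324.640],[0,371.648,241.451],[0,0,1]];c['fish']=1
g=cv2.imread('pics/w1.png');hsv=cv2.cvtColor(g,cv2.COLOR_BGR2HSV);gr=cv2.medianBlur(cv2.cvtColor(g,6),5)
m=cv2.inRange(gr,90,160)&cv2.inRange(hsv,(0,0,0),(179,50,255))
res=[]
for b in cv2.findContours(m,1,2)[0]:
    a=cv2.contourArea(b)
    if 600<a<6000 and len(b)>20:
        h=cv2.convexHull(b);w=np.array([ray(c,*p[0],.04)[:2] for p in h]);(x,y),r=cv2.minEnclosingCircle((w*1000).astype(np.float32))
        A=np.c_[2*w,np.ones(len(w))];s=np.linalg.lstsq(A,(w**2).sum(1),rcond=None)[0]
        print(a,(x,y),r,s[:2].round(4),np.sqrt(s[2]+s[0]**2+s[1]**2).round(4), cv2.moments(b)['m10']/a)
hp=np.array([ray(c,*p,.022)[:2] for p in((388,153),(253,209),(487,240))]);print(hp)
# circle through holes
A=np.c_[2*hp,np.ones(3)];s=np.linalg.solve(A,(hp**2).sum(1));print('holes axis',s[:2],np.sqrt(s[2]+s[0]**2+s[1]**2),np.degrees(np.arctan2(*(hp-s[:2]).T[::-1])))
E
```

```text
881.0 (543.472900390625, 63.710472106933594) 49.07075119018555 [0.5443 0.0677] 0.0422 388.3490351872872
833.5 (508.376953125, 147.81793212890625) 18.806642532348633 [0.5084 0.1481] 0.0181 366.42551489702055
746.0 (587.7137451171875, 135.3177490234375) 39.51860427856445 [0.5845 0.1349] 0.0359 440.5328418230563
2927.5 (433.90496826171875, 158.70875549316406) 33.16627883911133 [0.4339 0.1588] 0.0329 293.65750071164246
3124.5 (554.3828125, 208.2830352783203) 33.10282516479492 [0.5543 0.2083] 0.0329 413.7056595721982
3438.5 (479.7558288574219, 218.1585235595703) 33.054405212402344 [0.4799 0.2182] 0.0328 339.2292181668363
1316.0 (493.67169189453125, 239.21328735351562) 110.29351043701172 [0.4926 0.2012] 0.1128 288.24265450861196
1897.5 (854.2018432617188, 257.44976806640625) 124.65128326416016 [0.7877 0.2535] 0.1274 628.0007026789635
706.0 (848.983642578125, 451.551513671875) 68.2243881225586 [0.8902 0.4527] 0.0788 633.7417374881963
[[0.52809508 0.29255146]
 [0.39357735 0.23695399]
 [0.64255639 0.20338058]]
holes axis [0.50852142 0.14937866] 0.144504600798406 [ 82.21515245 142.69639736  21.94422468]
```

>>> servo_tool:
  plan:
    - {"xyz": [-40, -3, 4], "twist": [0, 0, 0], "jaw": 0}
    - {"xyz": [-40, -3, 4], "twist": [0, 0, 0], "jaw": 0}
    - {"xyz": [-40, -3, 4], "twist": [0, 0, 0], "jaw": 0}
    - {"xyz": [-40, -3, 4], "twist": [0, 0, 0], "jaw": 0}
    - {"xyz": [-40, -3, 4], "twist": [0, 0, 0], "jaw": 0}
    - {"xyz": [-40, -3, 4], "twist": [0, 0, 0], "jaw": 0}
    - {"xyz": [-40, -3, 4], "twist": [0, 0, 0], "jaw": 0}
    - {"xyz": [-40, -3, 4], "twist": [0, 0, 0], "jaw": 0}
    - {"xyz": [-40, -3, 4], "twist": [0, 0, 0], "jaw": 0}
    - {"xyz": [-40, -3, 4], "twist": [0, 0, 0], "jaw": 0}

```text
time_s: 1.92
tool_pos: [0.4343, -0.1697, 0.3648]
tool_rot: [180.0, 0.0, 89.8]
force: [0.7, 0.1, 0.2]
grip_width: 0.087
grasp_force: 0.0
```

```bash
python3 - <<'E'
from h import *
w=wcam('w2');o=env.get_obs();print(o['time_s'],o['tool_pos'],o['tool_rot'],-np.array(w['R']).T@w['t']);np.savez('w2.npz',R=w['R'],t=w['t'],camera_matrix=w['camera_matrix'],fish=1)
E
```

```text
1.9667 [ 0.43336672 -0.17411476  0.36460398] [179.98064276   0.19650872  89.49307866] [ 0.43382853 -0.0919409   0.345197  ]
```

View pics/w2.png

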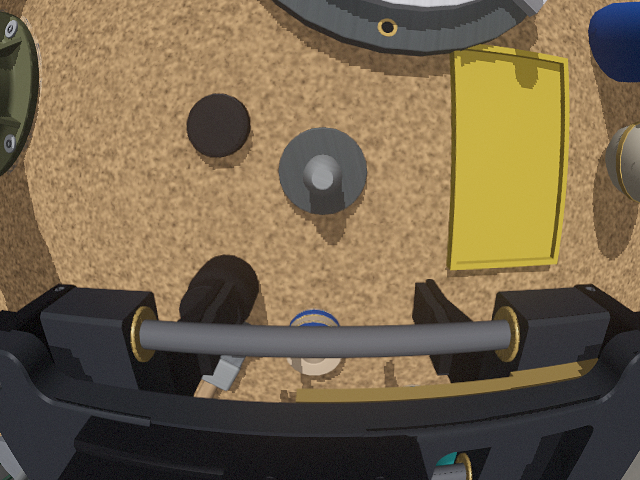

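The gauge foot is centred near (323,170) with the pin tip at (322,178). The tray corners are visible at (455,50), (568,60), (555,268) and (449,270).

```bash
python3 - <<'E'
from h import *
c=dict(np.load('w2.npz'));g=cv2.imread('pics/w2.png');hsv=cv2.cvtColor(g,cv2.COLOR_BGR2HSV);gr=cv2.cvtColor(g,6)
def circ(w):
    A=np.c_[2*w,np.ones(len(w))];s=np.linalg.lstsq(A,(w**2).sum(1),rcond=None)[0];return s[:2].round(4),np.sqrt(s[2]+s[0]**2+s[1]**2).round(4)
roi=np.zeros_like(gr);cv2.circle(roi,(323,170),52,255,-1)
m=(cv2.inRange(hsv,(0,0,0),(179,60,255)))&roi
b=max(cv2.findContours(m,0,2)[0],key=cv2.contourArea)
h=cv2.convexHull(b); h=h[h[:,0,1]<195]
print('foot',circ(np.array([ray(c,*p[0],.014)[:2] for p in h])))
print(gr[150:200:2,322],gr[178,300:345:2])
roi[:]=0;cv2.circle(roi,(322,178),14,255,-1)
m=cv2.inRange(gr,140,255)&roi;b=max(cv2.findContours(m,0,2)[0],key=cv2.contourArea);h=cv2.convexHull(b);print('tip',circ(np.array([ray(c,*p[0],.068)[:2] for p in h])))
m=cv2.inRange(hsv,(20,130,80),(34,255,255));m[:,:440]=0;m[280:]=0;b=max(cv2.findContours(m,0,2)[0],key=cv2.contourArea)
q=cv2.approxPolyDP(cv2.convexHull(b),15,True);print([ (ray(c,*p[0],.012)[:2]).round(4) for p in q])
E
```

```text
foot (array([ 0.4322, -0.1248]), np.float64(0.0393))
[ 91  89 112 134 136 141 142 151 156 152 155 156 153 152 156 153 154 152
 152 148  63  67  62  67  62] [ 86  88  85  89 102 111 158 155 155 155 157 156 154 154 152 155 152  91
  85  75  72  86  87]
tip (array([ 0.4318, -0.1233]), np.float64(0.0087))
[array([ 0.5551, -0.0077]), array([0.6832, 0.0049]), array([ 0.6896, -0.2174]), array([ 0.5545, -0.2154])]
```

>>> servo_tool:
  plan:
    - {"xyz": [-29.5, 4, 2], "twist": [0, 0, 0], "jaw": 0}
    - {"xyz": [-29.5, 4, 2], "twist": [0, 0, 0], "jaw": 0}
    - {"xyz": [-29.5, 4, 2], "twist": [0, 0, 0], "jaw": 0}
    - {"xyz": [-29.5, 4, 2], "twist": [0, 0, 0], "jaw": 0}
    - {"xyz": [-29.5, 4, 2], "twist": [0, 0, 0], "jaw": 0}
    - {"xyz": [-29.5, 4, 2], "twist": [0, 0, 0], "jaw": 0}
    - {"xyz": [-29.5, 4, 2], "twist": [0, 0, 0], "jaw": 0}
    - {"xyz": [-29.5, 4, 2], "twist": [0, 0, 0], "jaw": 0}
    - {"xyz": [-29.5, 4, 2], "twist": [0, 0, 0], "jaw": 0}
    - {"xyz": [-29.5, 4, 2], "twist": [0, 0, 0], "jaw": 0}

```text
time_s: 2.8
tool_pos: [0.4757, -0.4605, 0.344]
tool_rot: [-179.9, -0.1, 90.0]
force: [-0.0, 1.4, 0.5]
grip_width: 0.0872
grasp_force: 0.0
```

```bash
python3 - <<'E'
from h import *
w=wcam('w3');o=env.get_obs();print(o['time_s'],o['tool_pos'],o['tool_rot']);np.savez('w3.npz',R=w['R'],t=w['t'],camera_matrix=w['camera_matrix'],fish=1)
c=dict(np.load('w2.npz'));print(ray(c,322.5,178,.068))
E
```

```text
2.85 [ 0.47625307 -0.45951372  0.34438673] [-1.79999584e+02 -9.63679078e-02  9.00844837e+01]
[ 0.43263607 -0.12471709  0.068     ]
```

View pics/w3.png

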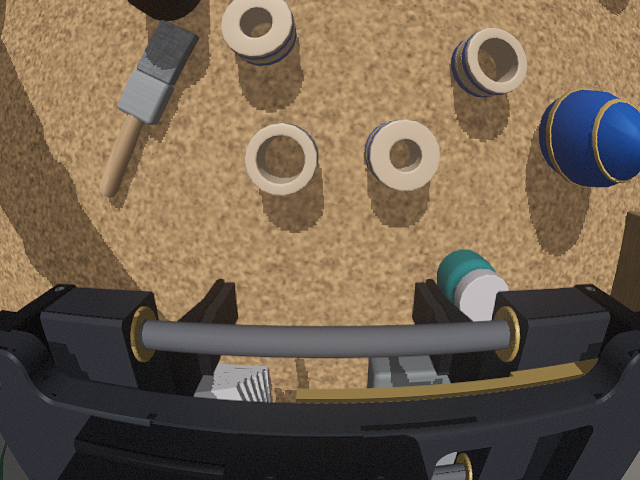

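The four collar rims are at (258,28), (281,158), (403,155) and (494,61). The bores at (281,158) and (494,61) look wide and the other two narrow. I'll still try each one on the pin.

```bash
cat >> h.py <<'E'
def circ(w):
    A=np.c_[2*w,np.ones(len(w))];s=np.linalg.lstsq(A,(w**2).sum(1),rcond=None)[0];return s[:2].round(4),np.sqrt(s[2]+s[0]**2+s[1]**2).round(4)
def rims(c,z=.044,pr=True):
    g=c['img'];hsv=cv2.cvtColor(cv2.GaussianBlur(g,(3,3),0),cv2.COLOR_RGB2HSV)
    m=cv2.inRange(hsv,(5,20,165),(28,95,255));out=[]
    for b in cv2.findContours(m,0,2)[0]:
        if cv2.contourArea(b)>800:
            p,r=circ(np.array([ray(c,*q[0],z)[:2] for q in cv2.convexHull(b)]))
            if .02<r<.036: out.append((p,r)); print('rim',p,r,cv2.boundingRect(b))
    return out
E
python3 - <<'E'
from h import *
c=dict(np.load('w3.npz'));c['img']=cv2.imread('pics/w3.png')[:,:,::-1];rims(c)
E
```

```text
rim [ 0.4407 -0.4004] 0.0275 (244, 122, 72, 73)
rim [ 0.5368 -0.396 ] 0.0278 (371, 118, 71, 72)
rim [ 0.6135 -0.3136] 0.0276 (468, 27, 60, 65)
rim [ 0.4225 -0.292 ] 0.0275 (220, 0, 72, 55)
```

>>> servo_tool:
  plan:
    - {"xyz": [5.9, -3.55, 8], "twist": [0, 0, 0], "jaw": 0}
    - {"xyz": [5.9, -3.55, 8], "twist": [0, 0, 0], "jaw": 0}
    - {"xyz": [5.9, -3.55, 8], "twist": [0, 0, 0], "jaw": 0}
    - {"xyz": [5.9, -3.55, 8], "twist": [0, 0, 0], "jaw": 0}
    - {"xyz": [5.9, -3.55, 11], "twist": [0, 0, 0], "jaw": 0}
    - {"xyz": [5.9, -3.55, 14], "twist": [0, 0, 0], "jaw": 0}
    - {"xyz": [5.9, -3.55, 14.75], "twist": [0, 0, 0], "jaw": 0}
    - {"xyz": [5.9, -3.55, 14.75], "twist": [0, 0, 0], "jaw": 0}
    - {"xyz": [5.9, -3.55, 14.75], "twist": [0, 0, 0], "jaw": 0}
    - {"xyz": [5.9, -3.55, 14.75], "twist": [0, 0, 0], "jaw": 0}
  newtons: 12

```text
time_s: 3.68
tool_pos: [0.4411, -0.4024, 0.1994]
tool_rot: [179.8, 0.1, 90.0]
force: [0.5, 0.2, -0.1]
grip_width: 0.0869
grasp_force: 0.0
```

>>> servo_tool:
  plan:
    - {"xyz": [0, 0, 0], "twist": [0, 0, 0], "jaw": 1}
    - {"xyz": [0, 0, 0], "twist": [0, 0, 0], "jaw": 1}
    - {"xyz": [0, 0, 0], "twist": [0, 0, 0], "jaw": 1}
    - {"xyz": [0, 0, 0], "twist": [0, 0, 0], "jaw": 1}
    - {"xyz": [0, 0, 0], "twist": [0, 0, 0], "jaw": 1}
    - {"xyz": [0, 0, 0], "twist": [0, 0, 0], "jaw": 1}
  newtons: 12

```text
time_s: 4.18
tool_pos: [0.4404, -0.4018, 0.1975]
tool_rot: [180.0, 0.0, 90.0]
force: [0.6, 0.1, 0.6]
grip_width: 0.057
grasp_force: 12.0
```

>>> servo_tool:
  plan:
    - {"xyz": [0, 0, -4], "twist": [0, 0, 0], "jaw": 1}
    - {"xyz": [0, 0, -8.5], "twist": [0, 0, 0], "jaw": 1}
    - {"xyz": [3, 0, -9], "twist": [0, 0, 0], "jaw": 1}
    - {"xyz": [7, -0.3, -9], "twist": [0, 0, 0], "jaw": 1}
    - {"xyz": [11, -0.5, -9], "twist": [0, 0, 0], "jaw": 1}
    - {"xyz": [15, -0.8, -9], "twist": [0, 0, 0], "jaw": 1}
    - {"xyz": [19, -0.8, -9], "twist": [0, 0, 0], "jaw": 1}
    - {"xyz": [23, -0.8, -9], "twist": [0, 0, 0], "jaw": 1}
    - {"xyz": [26, -0.8, -9], "twist": [0, 0, 0], "jaw": 1}
    - {"xyz": [27.6, -0.8, -9], "twist": [0, 0, 0], "jaw": 1}

```text
time_s: 5.02
tool_pos: [0.4315, -0.1216, 0.2869]
tool_rot: [-180.0, -0.2, 90.3]
force: [-0.0, 0.1, -1.7]
grip_width: 0.0574
grasp_force: 12.0
```

>>> servo_tool:
  plan:
    - {"xyz": [0, 0, 0], "twist": [0, 0, 0], "jaw": 1}
    - {"xyz": [0, 0, 0], "twist": [0, 0, 0], "jaw": 1}

```text
time_s: 5.18
tool_pos: [0.4319, -0.1251, 0.2871]
tool_rot: [-180.0, -0.0, 90.2]
force: [-0.2, -0.8, -1.7]
grip_width: 0.0572
grasp_force: 12.0
```

```bash
python3 - <<'E'
from h import *
w=wcam('w4');o=env.get_obs();print(o['tool_pos'],o['force'],o['wrist_torque'],o['grip_width'])
s=cam('scene');print(s['img'].shape);p=proj(s,(.432,-.125,.07)).astype(int);cv2.imwrite('pics/s4.png',cv2.resize(s['img'][p[1]-60:p[1]+60,p[0]-80:p[0]+80,::-1],None,fx=4,fy=4));rims(w,.125)
E
```

```text
[ 0.43185952 -0.12632966  0.28719935] [-0.52060803  0.04990345 -1.57817355] [-0.13104939  0.04011406 -0.03624383] 0.05712712270438091
(480, 640, 3)
rim [ 0.4312 -0.127 ] 0.0285 (259, 262, 132, 63)
```

View pics/s4.png

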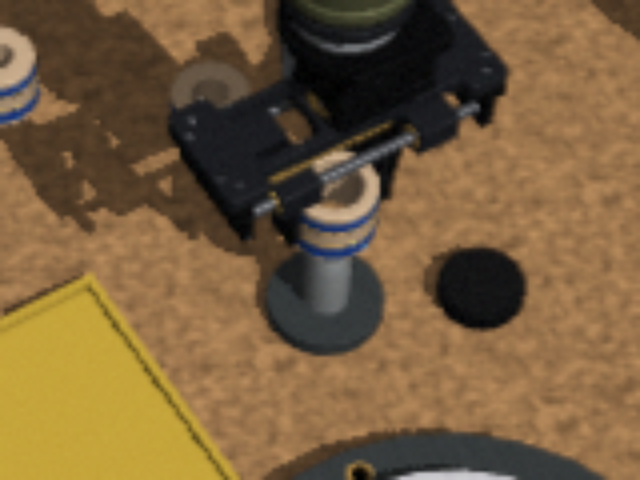

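>>> servo_tool:
  plan:
    - {"xyz": [0, 0, 0.8], "twist": [0, 0, 0], "jaw": 1}
    - {"xyz": [0, 0, 1.6], "twist": [0, 0, 0], "jaw": 1}
    - {"xyz": [0, 0, 2.2], "twist": [0, 0, 0], "jaw": 1}
    - {"xyz": [0, 0, 2.8], "twist": [0, 0, 0], "jaw": 1}
    - {"xyz": [0, 0, 3.4], "twist": [0, 0, 0], "jaw": 1}
    - {"xyz": [0, 0, 4], "twist": [0, 0, 0], "jaw": 1}
    - {"xyz": [0, 0, 4.6], "twist": [0, 0, 0], "jaw": 1}
    - {"xyz": [0, 0, 4.6], "twist": [0, 0, 0], "jaw": 1}

```text
time_s: 5.95
tool_pos: [0.4315, -0.1256, 0.24]
tool_rot: [-179.9, 0.0, 90.0]
force: [0.1, 0.5, -0.6]
grip_width: 0.057
grasp_force: 12.0
```

>>> servo_tool:
  plan:
    - {"xyz": [0, 0, 0.6], "twist": [0, 0, 0], "jaw": 1}
    - {"xyz": [0, 0, 1.2], "twist": [0, 0, 0], "jaw": 1}
    - {"xyz": [0, 0, 1.8], "twist": [0, 0, 0], "jaw": 1}
    - {"xyz": [0, 0, 2.3], "twist": [0, 0, 0], "jaw": 1}
    - {"xyz": [0, 0, 2.6], "twist": [0, 0, 0], "jaw": 1}
    - {"xyz": [0, 0, 2.75], "twist": [0, 0, 0], "jaw": 1}
    - {"xyz": [0, 0, 2.85], "twist": [0, 0, 0], "jaw": 1}
    - {"xyz": [0, 0, 2.9], "twist": [0, 0, 0], "jaw": 1}
    - {"xyz": [0, 0, 2.9], "twist": [0, 0, 0], "jaw": 1}

```text
time_s: 6.7
tool_pos: [0.4322, -0.1258, 0.2123]
tool_rot: [180.0, -0.0, 90.0]
force: [-0.1, 0.3, -1.5]
grip_width: 0.0574
grasp_force: 12.0
```

>>> servo_tool:
  plan:
    - {"xyz": [0, 0, 0.15], "twist": [0, 0, 0], "jaw": 1}
    - {"xyz": [0, 0, 0.15], "twist": [0, 0, 0], "jaw": 1}
    - {"xyz": [0, 0, -2.5], "twist": [0, 0, 0], "jaw": 1}
    - {"xyz": [0, 0, -6], "twist": [0, 0, 0], "jaw": 1}
    - {"xyz": [0, 0, -8], "twist": [0, 0, 0], "jaw": 1}
    - {"xyz": [2, 0, -8], "twist": [0, 0, 0], "jaw": 1}
    - {"xyz": [6, 0, -8], "twist": [0, 0, 0], "jaw": 1}
    - {"xyz": [10, 0.2, -8], "twist": [0, 0, 0], "jaw": 1}
    - {"xyz": [14, 0.2, -8], "twist": [0, 0, 0], "jaw": 1}
    - {"xyz": [18, 0.2, -8], "twist": [0, 0, 0], "jaw": 1}

```text
time_s: 7.53
tool_pos: [0.4337, 0.0559, 0.2927]
tool_rot: [179.9, -0.1, 90.0]
force: [0.6, 0.3, -0.8]
grip_width: 0.0572
grasp_force: 12.0
```

>>> servo_tool:
  plan:
    - {"xyz": [4, 0, 0], "twist": [0, 0, 0], "jaw": 1}
    - {"xyz": [8, 0, 0], "twist": [0, 0, 0], "jaw": 1}
    - {"xyz": [10.4, 0, 0], "twist": [0, 0, 0], "jaw": 1}
    - {"xyz": [10.4, 0, 0], "twist": [0, 0, 0], "jaw": 1}
    - {"xyz": [10.4, 0, 1.5], "twist": [0, 0, 0], "jaw": 1}
    - {"xyz": [10.4, 0, 3], "twist": [0, 0, 0], "jaw": 1}
    - {"xyz": [10.4, 0, 3], "twist": [0, 0, 0], "jaw": 1}
    - {"xyz": [10.4, 0, 3], "twist": [0, 0, 0], "jaw": 1}

```text
time_s: 8.2
tool_pos: [0.4337, 0.1576, 0.2618]
tool_rot: [-179.9, 0.1, 90.0]
force: [-0.2, 0.5, -1.3]
grip_width: 0.057
grasp_force: 12.0
```

>>> servo_tool:
  plan:
    - {"xyz": [0.05, 0.03, 1], "twist": [0, 0, 0], "jaw": 1}
    - {"xyz": [0.05, 0.03, 1.8], "twist": [0, 0, 0], "jaw": 1}
    - {"xyz": [0.05, 0.03, 2.3], "twist": [0, 0, 0], "jaw": 1}
    - {"xyz": [0.05, 0.03, 2.4], "twist": [0, 0, 0], "jaw": 1}
    - {"xyz": [0.05, 0.03, 2.4], "twist": [0, 0, 0], "jaw": 1}
    - {"xyz": [0.05, 0.03, 2.4], "twist": [0, 0, 0], "jaw": 0.3}
    - {"xyz": [0.05, 0.03, 2.4], "twist": [0, 0, 0], "jaw": 0}
    - {"xyz": [0.05, 0.03, 2.4], "twist": [0, 0, 0], "jaw": 0}
    - {"xyz": [0.05, 0.03, 2.4], "twist": [0, 0, 0], "jaw": 0}
    - {"xyz": [0.05, 0.03, 2.4], "twist": [0, 0, 0], "jaw": 0}

```text
time_s: 9.03
tool_pos: [0.4344, 0.1588, 0.2385]
tool_rot: [180.0, -0.0, 90.0]
force: [0.3, 0.6, -0.2]
grip_width: 0.0796
grasp_force: 0.0
```

>>> servo_tool:
  plan:
    - {"xyz": [0, 0, -3], "twist": [0, 0, 0], "jaw": 0}
    - {"xyz": [0, 0, -7], "twist": [0, 0, 0], "jaw": 0}
    - {"xyz": [-1, 2, -9], "twist": [0, 0, -7], "jaw": 0}
    - {"xyz": [-3, 5, -9], "twist": [0, 0, -14], "jaw": 0}
    - {"xyz": [-5, 9, -9], "twist": [0, 0, -21], "jaw": 0}
    - {"xyz": [-7, 13, -9], "twist": [0, 0, -28], "jaw": 0}
    - {"xyz": [-9, 17, -9], "twist": [0, 0, -35], "jaw": 0}
    - {"xyz": [-10, 18.8, -9], "twist": [0, 0, -42], "jaw": 0}
    - {"xyz": [-10, 18.8, -9], "twist": [0, 0, -49], "jaw": 0}
    - {"xyz": [-10, 18.8, -9], "twist": [0, 0, -56], "jaw": 0}

```text
time_s: 9.87
tool_pos: [0.6248, 0.0556, 0.3277]
tool_rot: [-179.9, 0.2, 142.6]
force: [-0.4, 0.2, -0.2]
grip_width: 0.0868
grasp_force: 0.0
```

>>> servo_tool:
  plan:
    - {"xyz": [0, 0, 0], "twist": [0, 0, -4], "jaw": 0}
    - {"xyz": [0, 0, 0], "twist": [0, 0, -4], "jaw": 0}
    - {"xyz": [0, 0, 0], "twist": [0, 0, -4], "jaw": 0}

```text
time_s: 10.12
tool_pos: [0.6223, 0.0588, 0.3281]
tool_rot: [180.0, -0.0, 146.3]
force: [-0.1, 0.0, -0.0]
grip_width: 0.087
grasp_force: 0.0
```

```bash
python3 - <<'E'
from h import *
o=env.get_obs();print(o['tool_pos'],o['tool_rot'],o['qpos'][6])
w=wcam('w5');s=cam('scene','s5');rims(w,.084)
np.savez('s5.npz',R=s['R'],t=s['t'],camera_matrix=s['camera_matrix'])
p=proj(s,(.55,.1,.07)).astype(int);print(p,proj(w,(.6228,.0587,.094)))
cv2.imwrite('pics/s5c.png',cv2.resize(s['img'][p[1]-110:p[1]+90,p[0]-130:p[0]+140,::-1],None,fx=2.8,fy=2.8))
E
```

```text
[0.62228234 0.05882375 0.3281494 ] [ 1.79997710e+02 -1.21812136e-02  1.46335165e+02] 56.8594054845957
[351 280] [325.58198741 265.16038527]
```

View pics/s5c.png

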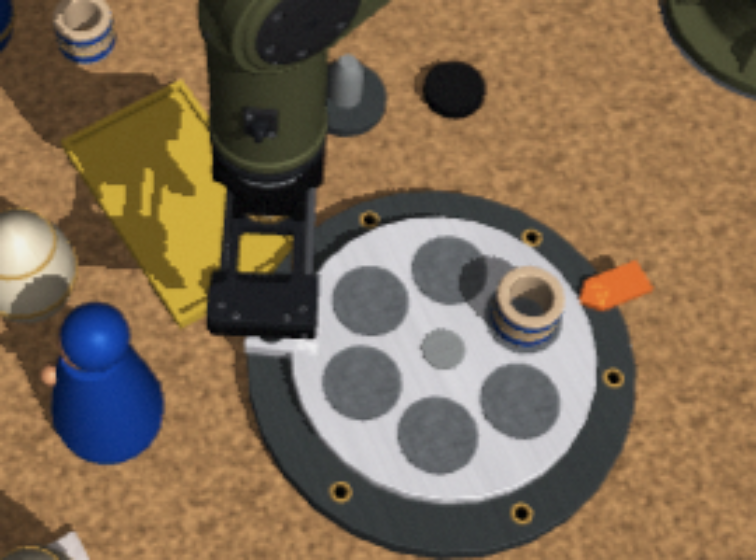

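The collar stands centred on pad 1 in front of the pointer, and the gripper is above the knob, clear of the figurine. Now I descend on the knob.

>>> servo_tool:
  plan:
    - {"xyz": [0, 0, 2.5], "twist": [0, 0, 0], "jaw": 0}
    - {"xyz": [0, 0, 5], "twist": [0, 0, 0], "jaw": 0}
    - {"xyz": [0, 0, 7], "twist": [0, 0, 0], "jaw": 0}
    - {"xyz": [0, 0, 8], "twist": [0, 0, 0], "jaw": 0}
    - {"xyz": [0, 0, 8], "twist": [0, 0, 0], "jaw": 0}
    - {"xyz": [0, 0, 8], "twist": [0, 0, 0], "jaw": 0}
    - {"xyz": [0, 0, 8], "twist": [0, 0, 0], "jaw": 0}

```text
time_s: 10.8
tool_pos: [0.623, 0.0589, 0.2498]
tool_rot: [179.9, 0.1, 146.4]
force: [0.1, -0.5, -0.4]
grip_width: 0.087
grasp_force: 0.0
```

>>> servo_tool:
  plan:
    - {"xyz": [0, 0, 0], "twist": [0, 0, 0], "jaw": 1}
    - {"xyz": [0, 0, 0], "twist": [0, 0, 0], "jaw": 1}
    - {"xyz": [0, 0, 0], "twist": [0, 0, 0], "jaw": 1}
    - {"xyz": [0, 0, 0], "twist": [0, 0, 0], "jaw": 1}
    - {"xyz": [0, 0, 0], "twist": [0, 0, 0], "jaw": 1}
    - {"xyz": [0, 0, 0], "twist": [0, 0, 0], "jaw": 1}
    - {"xyz": [0, 0, 0], "twist": [0, 0, 0], "jaw": 1}
    - {"xyz": [0, 0, 0], "twist": [0, 0, 0], "jaw": 1}
    - {"xyz": [0, 0, 0], "twist": [0, 0, 0], "jaw": 1}
    - {"xyz": [0, 0, 0], "twist": [0, 0, 0], "jaw": 1}
  newtons: 40

```text
time_s: 11.63
tool_pos: [0.6224, 0.0589, 0.2483]
tool_rot: [180.0, 0.0, 146.5]
force: [0.2, 1.2, 1.1]
grip_width: 0.0282
grasp_force: 0.0
```

>>> servo_tool:
  plan:
    - {"xyz": [0, 0, 0], "twist": [0, 0, 0], "jaw": 1}
    - {"xyz": [0, 0, 0], "twist": [0, 0, 0], "jaw": 1}
    - {"xyz": [0, 0, 0], "twist": [0, 0, 0], "jaw": 1}
    - {"xyz": [0, 0, -0.4], "twist": [0, 0, 0], "jaw": 1}
    - {"xyz": [0, 0, -0.8], "twist": [0, 0, 0], "jaw": 1}
    - {"xyz": [0, 0, -1.2], "twist": [0, 0, 0], "jaw": 1}
    - {"xyz": [0, 0, -1.2], "twist": [0, 0, 0], "jaw": 1}
    - {"xyz": [0, 0, -1.2], "twist": [0, 0, 0], "jaw": 1}

```text
time_s: 12.3
tool_pos: [0.6219, 0.0584, 0.2594]
tool_rot: [-179.9, -0.0, 146.4]
force: [3.4, 0.2, -10.3]
grip_width: 0.025
grasp_force: 40.0
```

```bash
cat > arc.py <<'E'
import sys;from h import *
o=env.get_obs();p=o['tool_pos'][:2];y=np.radians(o['tool_rot'][2]);ax=np.array([.5085,.148])
v=p-ax;a0=np.degrees(np.arctan2(v[1],v[0]));print(p,o['tool_pos'][2],np.hypot(*v),a0)
for a in map(float,sys.argv[1:]):
    d=.1447*np.array([np.cos(np.radians(a)),np.sin(np.radians(a))])-v
    print(a,round(a-a0,2),(100*np.array([d@[np.cos(y),np.sin(y)],d@[np.sin(y),-np.cos(y)]])).round(2))
E
python3 arc.py -38 -31 -24 -17 -10 -3 4 11 18 22 23
```

```text
[0.62189796 0.05839862] 0.25937521959319365 0.14452509879043926 -38.3140197421359
-38.0 0.31 [-0.02  0.08]
-31.0 7.31 [-0.05  1.84]
-24.0 14.31 [0.14 3.6 ]
-17.0 21.31 [0.54 5.32]
-10.0 28.31 [1.14 6.98]
-3.0 35.31 [1.95 8.55]
4.0 42.31 [ 2.94 10.02]
11.0 49.31 [ 4.1  11.35]
18.0 56.31 [ 5.41 12.53]
22.0 60.31 [ 6.22 13.13]
23.0 61.31 [ 6.43 13.27]
```

>>> servo_tool:
  plan:
    - {"xyz": [-0.05, 0.92, 0], "twist": [0, 0, -3.5], "jaw": 1}
    - {"xyz": [-0.05, 1.84, 0], "twist": [0, 0, -7], "jaw": 1}
    - {"xyz": [0.14, 3.6, 0], "twist": [0, 0, -14], "jaw": 1}
    - {"xyz": [0.54, 5.32, 0], "twist": [0, 0, -21], "jaw": 1}
    - {"xyz": [1.14, 6.98, 0], "twist": [0, 0, -28], "jaw": 1}
    - {"xyz": [1.95, 8.55, 0], "twist": [0, 0, -35], "jaw": 1}
    - {"xyz": [2.94, 10.02, 0], "twist": [0, 0, -42], "jaw": 1}
    - {"xyz": [4.1, 11.35, 0], "twist": [0, 0, -49], "jaw": 1}
    - {"xyz": [5.41, 12.53, 0], "twist": [0, 0, -56], "jaw": 1}
    - {"xyz": [6.2, 13.1, 0], "twist": [0, 0, -60], "jaw": 1}

```text
time_s: 13.13
tool_pos: [0.6428, 0.2046, 0.2592]
tool_rot: [180.0, 0.0, -153.1]
force: [5.7, 0.2, -9.7]
grip_width: 0.0252
grasp_force: 40.0
```

>>> servo_tool:
  plan:
    - {"xyz": [0, 0, 0], "twist": [0, 0, 0], "jaw": 1}
    - {"xyz": [0, 0, 0], "twist": [0, 0, 0], "jaw": 1}
    - {"xyz": [0, 0, 0], "twist": [0, 0, 0], "jaw": 1}

```text
time_s: 13.38
tool_pos: [0.6432, 0.2031, 0.2595]
tool_rot: [180.0, 0.1, -153.5]
force: [5.3, 2.9, -10.4]
grip_width: 0.0253
grasp_force: 40.0
```

```bash
python3 arc.py 21.7 22
```

```text
[0.64322462 0.20308216] 0.25951283123534574 0.14554987980776912 22.237198620199592
21.7 -0.54 [ 0.1  -0.13]
22.0 -0.24 [ 0.09 -0.05]
```

>>> servo_tool:
  plan:
    - {"xyz": [0.05, -0.05, 0.3], "twist": [0, 0, 0], "jaw": 1}
    - {"xyz": [0.05, -0.05, 0.6], "twist": [0, 0, 0], "jaw": 1}
    - {"xyz": [0.05, -0.05, 0.9], "twist": [0, 0, 0], "jaw": 1}
    - {"xyz": [0.05, -0.05, 1.1], "twist": [0, 0, 0], "jaw": 1}
    - {"xyz": [0.05, -0.05, 1.1], "twist": [0, 0, 0], "jaw": 1}
    - {"xyz": [0.05, -0.05, 1.1], "twist": [0, 0, 0], "jaw": 1}

```text
time_s: 13.88
tool_pos: [0.6431, 0.203, 0.2492]
tool_rot: [179.9, 0.1, -153.5]
force: [4.0, 3.5, -7.3]
grip_width: 0.025
grasp_force: 40.0
```

>>> servo_tool:
  plan:
    - {"xyz": [0.05, -0.05, 0.05], "twist": [0, 0, 0], "jaw": 0.6}
    - {"xyz": [0.05, -0.05, 0.05], "twist": [0, 0, 0], "jaw": 0}
    - {"xyz": [0.05, -0.05, 0.05], "twist": [0, 0, 0], "jaw": 0}
    - {"xyz": [0.05, -0.05, 0.05], "twist": [0, 0, 0], "jaw": 0}
    - {"xyz": [0.05, -0.05, 0.05], "twist": [0, 0, 0], "jaw": 0}
    - {"xyz": [0, 0, -3], "twist": [0, 0, 0], "jaw": 0}
    - {"xyz": [0, 0, -7], "twist": [0, 0, 0], "jaw": 0}
    - {"xyz": [0, 0, -9], "twist": [0, 0, 0], "jaw": 0}
    - {"xyz": [0, 0, -9], "twist": [0, 0, 0], "jaw": 0}
  newtons: 12

```text
time_s: 14.63
tool_pos: [0.6445, 0.2015, 0.3462]
tool_rot: [-179.9, 0.6, -153.6]
force: [1.0, 0.3, 0.0]
grip_width: 0.077
grasp_force: 0.0
```

```bash
cat > st.py <<'E'
import sys;from h import *
c=cam('top');I=c['img'];hsv=cv2.cvtColor(I,cv2.COLOR_RGB2HSV)
m=cv2.inRange(hsv,(0,120,60),(8,255,255))|cv2.inRange(hsv,(170,120,60),(179,255,255));roi=np.zeros_like(m)
p=proj(c,(.5085,.148,.04)).astype(int);cv2.circle(roi,tuple(int(x) for x in p),66,255,-1)
ys,xs=np.nonzero(m&roi)
if len(xs):
    k=ray(c,xs.mean(),ys.mean(),.088)[:2]-[.5085,.148];print('knob',len(xs),k,np.hypot(*k),np.degrees(np.arctan2(k[1],k[0])))
s=cam('scene');hs=cv2.cvtColor(s['img'],cv2.COLOR_RGB2HSV);m=cv2.inRange(hs,(0,150,60),(6,255,255))|cv2.inRange(hs,(172,150,60),(179,255,255));n,_,st,ce=cv2.connectedComponentsWithStats(m)
for i in range(1,n):
    if st[i,4]>25 and 270<ce[i][0]<470: print('sc',ce[i],st[i,4],ray(s,*ce[i],.08))
o=env.get_obs();print(o['time_s'],o['tool_pos'],o['tool_rot'])
cv2.imwrite('pics/%s.png'%sys.argv[1],I[:,:,::-1]);rims({**c})
E
python3 st.py t6
```

```text
knob 44 [0.12991792 0.05308421] 0.1403445761174817 22.22482793387849
sc [342.51041667 337.875     ] 96 [0.64184006 0.20766342 0.08      ]
14.7333 [0.64298872 0.20136186 0.34062821] [-1.79990439e+02  1.31947613e-01 -1.53553897e+02]
```

View pics/t6.png

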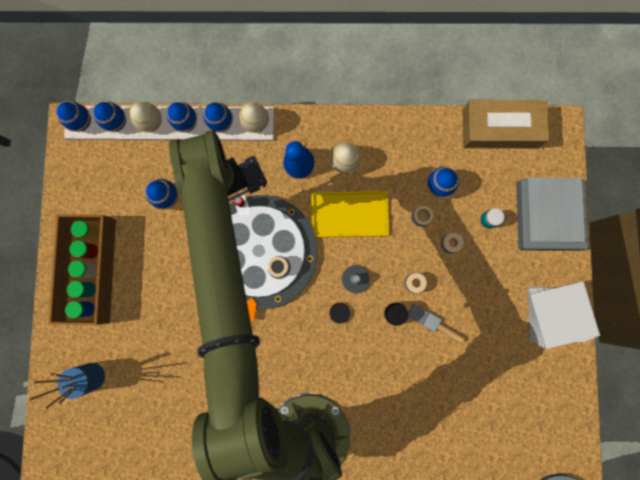

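The top view shows the disc one hole on, with the knob at (239,203), pad 1's collar at (279,267) and the other collars where they were. Next I fetch the collar at (423,216), with the body turned clear of the egg.

>>> servo_tool:
  plan:
    - {"xyz": [25.6, -44.8, 0], "twist": [0, 0, 58.5], "jaw": 0}
    - {"xyz": [25.6, -44.8, 0], "twist": [0, 0, 58.5], "jaw": 0}
    - {"xyz": [25.6, -44.8, 0], "twist": [0, 0, 58.5], "jaw": 0}
    - {"xyz": [25.6, -44.8, 0], "twist": [0, 0, 58.5], "jaw": 0}
    - {"xyz": [25.6, -44.8, 0], "twist": [0, 0, 58.5], "jaw": 0}
    - {"xyz": [25.6, -44.8, 0], "twist": [0, 0, 58.5], "jaw": 0}
    - {"xyz": [25.6, -44.8, 0], "twist": [0, 0, 58.5], "jaw": 0}
    - {"xyz": [25.6, -44.8, 0], "twist": [0, 0, 58.5], "jaw": 0}
    - {"xyz": [25.6, -44.8, 0], "twist": [0, 0, 58.5], "jaw": 0}
    - {"xyz": [25.6, -44.8, 0], "twist": [0, 0, 58.5], "jaw": 0}

```text
time_s: 15.57
tool_pos: [0.6179, -0.2159, 0.3374]
tool_rot: [-179.9, -0.2, 147.9]
force: [0.1, 0.4, -0.5]
grip_width: 0.087
grasp_force: 0.0
```

```bash
cat > go.py <<'E'
# shift (cm, tool axes) from measured pose to world x y z(tcp) yaw
import sys;from h import *
def go(x,y,z,yaw=None):
    o=env.get_obs();p=o['tool_pos'];a=o['tool_rot'][2];r=np.radians(a);d=np.array([x,y])-p[:2]
    tw=0 if yaw is None else -((yaw-a+180)%360-180)
    print('t',round(o['time_s'],2),'at',p.round(4),round(a,1),'-> shift',(100*np.array([d@[np.cos(r),np.sin(r)],d@[np.sin(r),-np.cos(r)],p[2]-z])).round(2),'twist',round(tw,1))
if __name__=='__main__':
    wcam and rims(wcam(),.044); go(*map(float,sys.argv[1:]))
E
python3 go.py .6135 -.3136 .30 148
```

```text
rim [ 0.6133 -0.3136] 0.0272 (192, 264, 63, 59)
rim [ 0.5353 -0.3965] 0.0271 (82, 239, 50, 50)
rim [ 0.4224 -0.2925] 0.0274 (90, 58, 56, 66)
t 15.62 at [ 0.6147 -0.2271  0.3379] 147.3 -> shift [-4.58 -7.34  3.79] twist -0.7
```

>>> servo_tool:
  plan:
    - {"xyz": [-2.3, -3.7, 1], "twist": [0, 0, 0], "jaw": 0}
    - {"xyz": [-4.6, -7.35, 4], "twist": [0, 0, 0], "jaw": 0}
    - {"xyz": [-4.6, -7.35, 6], "twist": [0, 0, 0], "jaw": 0}
    - {"xyz": [-4.6, -7.35, 7], "twist": [0, 0, 0], "jaw": 0}
    - {"xyz": [-4.6, -7.35, 10], "twist": [0, 0, 0], "jaw": 0}
    - {"xyz": [-4.6, -7.35, 13], "twist": [0, 0, 0], "jaw": 0}
    - {"xyz": [-4.6, -7.35, 14.1], "twist": [0, 0, 0], "jaw": 0}
    - {"xyz": [-4.6, -7.35, 14.1], "twist": [0, 0, 0], "jaw": 0}
    - {"xyz": [-4.6, -7.35, 14.1], "twist": [0, 0, 0], "jaw": 0}
    - {"xyz": [-4.6, -7.35, 14.1], "twist": [0, 0, 0], "jaw": 0}

```text
time_s: 16.45
tool_pos: [0.6197, -0.3009, 0.2001]
tool_rot: [180.0, 0.1, 148.0]
force: [0.3, -0.7, 0.9]
grip_width: 0.0871
grasp_force: 0.0
```

>>> servo_tool:
  plan:
    - {"xyz": [0, 0, 0], "twist": [0, 0, 0], "jaw": 1}
    - {"xyz": [0, 0, 0], "twist": [0, 0, 0], "jaw": 1}
    - {"xyz": [0, 0, 0], "twist": [0, 0, 0], "jaw": 1}
    - {"xyz": [0, 0, 0], "twist": [0, 0, 0], "jaw": 1}
    - {"xyz": [0, 0, 0], "twist": [0, 0, 0], "jaw": 1}
    - {"xyz": [0, 0, 0], "twist": [0, 0, 0], "jaw": 1}
    - {"xyz": [0, 0, 0], "twist": [0, 0, 0], "jaw": 1}
  newtons: 12

```text
time_s: 17.03
tool_pos: [0.6188, -0.3018, 0.1989]
tool_rot: [-180.0, 0.0, 147.9]
force: [-2.2, -3.0, 5.5]
grip_width: 0.0562
grasp_force: 12.0
```

```bash
python3 -c "
from go import *
go(.6133,-.3136,.287);go(.432,-.125,.287,90)"
```

```text
t 17.03 at [ 0.6188 -0.3018  0.1989] 147.9 -> shift [-0.17 -1.29 -8.81] twist 0
t 17.03 at [ 0.6188 -0.3018  0.1989] 147.9 -> shift [25.21  5.07 -8.81] twist 57.9
```

The gripper was 13 mm off along the closing line and dragged the collar. I re-grip to seat it cleanly.

>>> servo_tool:
  plan:
    - {"xyz": [0, 0, 0], "twist": [0, 0, 0], "jaw": 0.2}
    - {"xyz": [0, 0, 0], "twist": [0, 0, 0], "jaw": 0.2}
    - {"xyz": [0, 0, 0], "twist": [0, 0, 0], "jaw": 0.2}
    - {"xyz": [0, 0, 0.15], "twist": [0, 0, 0], "jaw": 1}
    - {"xyz": [0, 0, 0.15], "twist": [0, 0, 0], "jaw": 1}
    - {"xyz": [0, 0, 0.15], "twist": [0, 0, 0], "jaw": 1}
    - {"xyz": [0, 0, 0.15], "twist": [0, 0, 0], "jaw": 1}
    - {"xyz": [0, 0, 0.15], "twist": [0, 0, 0], "jaw": 1}
  newtons: 12

```text
time_s: 17.7
tool_pos: [0.6188, -0.3009, 0.1963]
tool_rot: [180.0, -0.0, 148.0]
force: [-0.0, 0.7, -1.3]
grip_width: 0.0565
grasp_force: 12.0
```

```bash
python3 -c "
from go import *
rims(wcam('w7'),.044);go(.6133,-.3136,.287);go(.432,-.125,.287,90)"
```

```text
rim [ 0.6183 -0.3006] 0.0252 (261, 276, 124, 49)
rim [ 0.5342 -0.3954] 0.0268 (21, 225, 86, 84)
t 17.75 at [ 0.6188 -0.3009  0.1964] 148.0 -> shift [-0.21 -1.36 -9.06] twist 0
t 17.75 at [ 0.6188 -0.3009  0.1964] 148.0 -> shift [25.17  5.01 -9.06] twist 58.0
```

>>> servo_tool:
  plan:
    - {"xyz": [0, 0, -3], "twist": [0, 0, 0], "jaw": 1}
    - {"xyz": [0, 0, -7], "twist": [0, 0, 0], "jaw": 1}
    - {"xyz": [2, 0.5, -9], "twist": [0, 0, 7], "jaw": 1}
    - {"xyz": [5, 1, -9], "twist": [0, 0, 14], "jaw": 1}
    - {"xyz": [9, 2, -9], "twist": [0, 0, 21], "jaw": 1}
    - {"xyz": [13, 3, -9], "twist": [0, 0, 28], "jaw": 1}
    - {"xyz": [17, 4, -9], "twist": [0, 0, 35], "jaw": 1}
    - {"xyz": [21, 4.5, -9], "twist": [0, 0, 42], "jaw": 1}
    - {"xyz": [24, 5, -9], "twist": [0, 0, 49], "jaw": 1}
    - {"xyz": [25.2, 5, -9], "twist": [0, 0, 56], "jaw": 1}

```text
time_s: 18.58
tool_pos: [0.4302, -0.1232, 0.2861]
tool_rot: [-179.9, -0.1, 95.2]
force: [0.3, 0.8, -1.3]
grip_width: 0.0564
grasp_force: 12.0
```

>>> servo_tool:
  plan:
    - {"xyz": [0, 0, 0], "twist": [0, 0, 2], "jaw": 1}
    - {"xyz": [0, 0, 0], "twist": [0, 0, 2], "jaw": 1}
    - {"xyz": [0, 0, 0], "twist": [0, 0, 2], "jaw": 1}
    - {"xyz": [0, 0, 0], "twist": [0, 0, 2], "jaw": 1}

```text
time_s: 18.92
tool_pos: [0.4327, -0.1259, 0.2871]
tool_rot: [180.0, 0.0, 93.4]
force: [-0.0, -0.3, -0.6]
grip_width: 0.0566
grasp_force: 12.0
```

```bash
python3 -c "
from go import *
rims(wcam('w8'),.1345);go(.432,-.124,.287,90)
w4=cv2.imread('pics/w4.png');w8=cv2.imread('pics/w8.png');cv2.imwrite('pics/cmp.png',np.vstack([w4[200:400,120:540],w8[200:400,120:540]]))"
```

```text
rim [ 0.4323 -0.1275] 0.0267 (260, 274, 130, 51)
t 18.97 at [ 0.4327 -0.126   0.287 ] 93.3 -> shift [ 0.2  -0.06 -0.  ] twist 3.3
```

View pics/cmp.png

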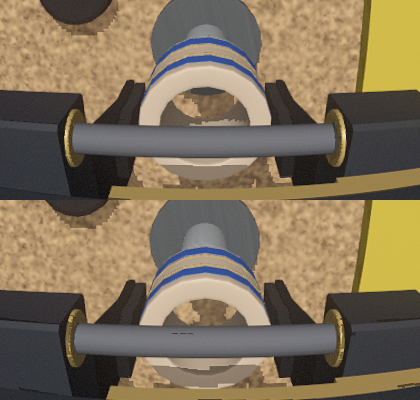

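The lower half shows this collar sitting about 12 px further from the camera in the grip, so I correct by about 4 mm and slide it down gently.

>>> servo_tool:
  plan:
    - {"xyz": [0.4, -0.05, 0], "twist": [0, 0, 0], "jaw": 1}
    - {"xyz": [0.4, -0.05, 0.8], "twist": [0, 0, 0], "jaw": 1}
    - {"xyz": [0.4, -0.05, 1.6], "twist": [0, 0, 0], "jaw": 1}
    - {"xyz": [0.4, -0.05, 2.2], "twist": [0, 0, 0], "jaw": 1}
    - {"xyz": [0.4, -0.05, 2.8], "twist": [0, 0, 0], "jaw": 1}
    - {"xyz": [0.4, -0.05, 3.4], "twist": [0, 0, 0], "jaw": 1}
    - {"xyz": [0.4, -0.05, 4], "twist": [0, 0, 0], "jaw": 1}
    - {"xyz": [0.4, -0.05, 4.6], "twist": [0, 0, 0], "jaw": 1}
    - {"xyz": [0.4, -0.05, 4.6], "twist": [0, 0, 0], "jaw": 1}

```text
time_s: 19.72
tool_pos: [0.431, -0.1213, 0.2395]
tool_rot: [-179.9, 0.0, 93.3]
force: [0.3, -0.2, -1.5]
grip_width: 0.0564
grasp_force: 12.0
```

>>> servo_tool:
  plan:
    - {"xyz": [0, 0, 0.6], "twist": [0, 0, 0], "jaw": 1}
    - {"xyz": [0, 0, 1.2], "twist": [0, 0, 0], "jaw": 1}
    - {"xyz": [0, 0, 1.8], "twist": [0, 0, 0], "jaw": 1}
    - {"xyz": [0, 0, 2.3], "twist": [0, 0, 0], "jaw": 1}
    - {"xyz": [0, 0, 2.6], "twist": [0, 0, 0], "jaw": 1}
    - {"xyz": [0, 0, 2.8], "twist": [0, 0, 0], "jaw": 1}
    - {"xyz": [0, 0, 2.9], "twist": [0, 0, 0], "jaw": 1}
    - {"xyz": [0, 0, 3.0], "twist": [0, 0, 0], "jaw": 1}
    - {"xyz": [0, 0, 3.0], "twist": [0, 0, 0], "jaw": 1}
    - {"xyz": [0, 0, 3.0], "twist": [0, 0, 0], "jaw": 1}

```text
time_s: 20.55
tool_pos: [0.4316, -0.1214, 0.2109]
tool_rot: [180.0, -0.0, 93.3]
force: [0.2, -0.1, -1.5]
grip_width: 0.0562
grasp_force: 12.0
```

>>> servo_tool:
  plan:
    - {"xyz": [0, 0, 0.1], "twist": [0, 0, 0], "jaw": 1}
    - {"xyz": [0, 0, 0.1], "twist": [0, 0, 0], "jaw": 1}
    - {"xyz": [0, 0, -2.5], "twist": [0, 0, 0], "jaw": 1}
    - {"xyz": [0, 0, -6], "twist": [0, 0, 0], "jaw": 1}
    - {"xyz": [0, 0, -9], "twist": [0, 0, 0], "jaw": 1}
    - {"xyz": [2, 0, -9.5], "twist": [0, 0, 0], "jaw": 1}
    - {"xyz": [6, 0.4, -9.5], "twist": [0, 0, 0], "jaw": 1}
    - {"xyz": [10, 0.7, -9.5], "twist": [0, 0, 0], "jaw": 1}
    - {"xyz": [14, 1, -9.5], "twist": [0, 0, 0], "jaw": 1}
    - {"xyz": [18, 1.3, -9.5], "twist": [0, 0, 0], "jaw": 1}

```text
time_s: 21.38
tool_pos: [0.4336, 0.0606, 0.3061]
tool_rot: [179.9, -0.1, 93.3]
force: [0.9, 0.6, -1.0]
grip_width: 0.0564
grasp_force: 12.0
```

>>> servo_tool:
  plan:
    - {"xyz": [4, 0.2, 0], "twist": [0, 0, 3.3], "jaw": 1}
    - {"xyz": [8, 0.5, 0], "twist": [0, 0, 3.3], "jaw": 1}
    - {"xyz": [10.2, 0.6, 0], "twist": [0, 0, 3.3], "jaw": 1}
    - {"xyz": [10.2, 0.6, 0], "twist": [0, 0, 3.3], "jaw": 1}
    - {"xyz": [10.2, 0.6, 1.5], "twist": [0, 0, 3.3], "jaw": 1}
    - {"xyz": [10.2, 0.6, 3], "twist": [0, 0, 3.3], "jaw": 1}
    - {"xyz": [10.2, 0.6, 4], "twist": [0, 0, 3.3], "jaw": 1}
    - {"xyz": [10.2, 0.6, 4], "twist": [0, 0, 3.3], "jaw": 1}
    - {"xyz": [10.2, 0.6, 4], "twist": [0, 0, 3.3], "jaw": 1}

```text
time_s: 22.13
tool_pos: [0.434, 0.1606, 0.2655]
tool_rot: [-179.9, 0.0, 90.0]
force: [0.7, -0.1, -1.1]
grip_width: 0.0565
grasp_force: 12.0
```

```bash
python3 -c "
from go import *
rims(wcam('w9'),.108);go(.434,.1612,.237,90)"
```

```text
rim [0.433  0.1558] 0.0275 (260, 274, 129, 51)
t 22.18 at [0.4343 0.1608 0.2661] 90.0 -> shift [ 0.04 -0.03  2.91] twist -0.0
```

>>> servo_tool:
  plan:
    - {"xyz": [0.15, 0, 1], "twist": [0, 0, 0], "jaw": 1}
    - {"xyz": [0.15, 0, 2], "twist": [0, 0, 0], "jaw": 1}
    - {"xyz": [0.15, 0, 2.6], "twist": [0, 0, 0], "jaw": 1}
    - {"xyz": [0.15, 0, 2.9], "twist": [0, 0, 0], "jaw": 1}
    - {"xyz": [0.15, 0, 2.95], "twist": [0, 0, 0], "jaw": 1}
    - {"xyz": [0.15, 0, 2.95], "twist": [0, 0, 0], "jaw": 0.2}
    - {"xyz": [0.15, 0, 2.95], "twist": [0, 0, 0], "jaw": 0.1}
    - {"xyz": [0.15, 0, 2.95], "twist": [0, 0, 0], "jaw": 0.1}
    - {"xyz": [0.15, 0, 2.95], "twist": [0, 0, 0], "jaw": 0.1}
    - {"xyz": [0.15, 0, 2.95], "twist": [0, 0, 0], "jaw": 0.1}

```text
time_s: 23.02
tool_pos: [0.4342, 0.1628, 0.2364]
tool_rot: [180.0, -0.0, 90.0]
force: [-1.2, 0.3, 0.9]
grip_width: 0.0765
grasp_force: 0.0
```

>>> servo_tool:
  plan:
    - {"xyz": [0, 0, -3], "twist": [0, 0, 0], "jaw": 0}
    - {"xyz": [0, 0, -6], "twist": [0, 0, 0], "jaw": 0}
    - {"xyz": [0, 0, -9], "twist": [0, 0, 0], "jaw": 0}
    - {"xyz": [0, 0, -9], "twist": [0, 0, 0], "jaw": 0}
    - {"xyz": [0, 0, -9], "twist": [0, 0, 0], "jaw": 0}
    - {"xyz": [0, 0, -9], "twist": [0, 0, 0], "jaw": 0}

```text
time_s: 23.52
tool_pos: [0.4338, 0.1626, 0.3259]
tool_rot: [-180.0, -0.0, 90.0]
force: [-0.3, 0.3, 0.1]
grip_width: 0.0868
grasp_force: 0.0
```

```bash
python3 -c "
from go import *
rims(wcam('w10'),.084);go(.643,.2025,.328,150)"
```

```text
rim [0.4328 0.1591] 0.0273 (281, 223, 87, 81)
t 23.57 at [0.4336 0.1626 0.3252] 90.0 -> shift [ 3.98 20.94 -0.28] twist -60.0
```

>>> servo_tool:
  plan:
    - {"xyz": [1, 3, 0], "twist": [0, 0, -7], "jaw": 0}
    - {"xyz": [2, 7, 0], "twist": [0, 0, -14], "jaw": 0}
    - {"xyz": [2.5, 11, 0], "twist": [0, 0, -21], "jaw": 0}
    - {"xyz": [3, 15, 0], "twist": [0, 0, -28], "jaw": 0}
    - {"xyz": [4, 19, 0], "twist": [0, 0, -35], "jaw": 0}
    - {"xyz": [4, 20.95, 0], "twist": [0, 0, -42], "jaw": 0}
    - {"xyz": [4, 20.95, 0], "twist": [0, 0, -49], "jaw": 0}
    - {"xyz": [4, 20.95, 0], "twist": [0, 0, -56], "jaw": 0}
    - {"xyz": [4, 20.95, 0], "twist": [0, 0, -56], "jaw": 0}
    - {"xyz": [4, 20.95, 0], "twist": [0, 0, -56], "jaw": 0}

```text
time_s: 24.4
tool_pos: [0.6433, 0.2026, 0.3244]
tool_rot: [-179.9, -0.1, 145.8]
force: [0.4, -0.4, -0.6]
grip_width: 0.0868
grasp_force: 0.0
```

```bash
python3 -c "
from go import *
go(.643,.203,.248,150)"
```

```text
t 24.4 at [0.6433 0.2026 0.3244] 145.8 -> shift [0.04 0.02 7.64] twist -4.2
```

>>> servo_tool:
  plan:
    - {"xyz": [0, 0, 2.5], "twist": [0, 0, 0], "jaw": 0}
    - {"xyz": [0, 0, 5], "twist": [0, 0, 0], "jaw": 0}
    - {"xyz": [0, 0, 7], "twist": [0, 0, 0], "jaw": 0}
    - {"xyz": [0, 0, 7.65], "twist": [0, 0, 0], "jaw": 0}
    - {"xyz": [0, 0, 7.65], "twist": [0, 0, 0], "jaw": 0.5}
    - {"xyz": [0, 0, 7.65], "twist": [0, 0, 0], "jaw": 1}
    - {"xyz": [0, 0, 7.65], "twist": [0, 0, 0], "jaw": 1}
    - {"xyz": [0, 0, 7.65], "twist": [0, 0, 0], "jaw": 1}
    - {"xyz": [0, 0, 7.65], "twist": [0, 0, 0], "jaw": 1}
    - {"xyz": [0, 0, 7.65], "twist": [0, 0, 0], "jaw": 1}
  newtons: 40

```text
time_s: 25.23
tool_pos: [0.6438, 0.2029, 0.2509]
tool_rot: [179.9, 0.0, 146.0]
force: [1.4, 0.4, -0.3]
grip_width: 0.0549
grasp_force: 0.0
```

>>> servo_tool:
  plan:
    - {"xyz": [0, 0, 0], "twist": [0, 0, 0], "jaw": 1}
    - {"xyz": [0, 0, 0], "twist": [0, 0, 0], "jaw": 1}
    - {"xyz": [0, 0, 0], "twist": [0, 0, 0], "jaw": 1}
    - {"xyz": [0, 0, 0], "twist": [0, 0, 0], "jaw": 1}
    - {"xyz": [0, 0, 0], "twist": [0, 0, 0], "jaw": 1}
    - {"xyz": [0, 0, 0], "twist": [0, 0, 0], "jaw": 1}
    - {"xyz": [0, 0, 0], "twist": [0, 0, 0], "jaw": 1}
    - {"xyz": [0, 0, 0], "twist": [0, 0, 0], "jaw": 1}
    - {"xyz": [0, 0, 0], "twist": [0, 0, 0], "jaw": 1}
    - {"xyz": [0, 0, 0], "twist": [0, 0, 0], "jaw": 1}
  newtons: 40

```text
time_s: 26.07
tool_pos: [0.6436, 0.203, 0.2498]
tool_rot: [180.0, -0.0, 146.0]
force: [0.7, 1.2, -0.2]
grip_width: 0.0251
grasp_force: 40.0
```

>>> servo_tool:
  plan:
    - {"xyz": [0, 0, -0.4], "twist": [0, 0, 0], "jaw": 1}
    - {"xyz": [0, 0, -0.8], "twist": [0, 0, 0], "jaw": 1}
    - {"xyz": [0, 0, -1.2], "twist": [0, 0, 0], "jaw": 1}
    - {"xyz": [0, 0, -1.2], "twist": [0, 0, 0], "jaw": 1}
    - {"xyz": [0, 0, -1.2], "twist": [0, 0, 0], "jaw": 1}

```text
time_s: 26.48
tool_pos: [0.6435, 0.203, 0.2612]
tool_rot: [-180.0, -0.0, 146.0]
force: [4.3, 2.2, -10.3]
grip_width: 0.0251
grasp_force: 40.0
```

```bash
python3 arc.py 22 29 36 43 50 57 64 71 78 82.2
```

```text
[0.64351698 0.20297855] 0.26120486517655517 0.1457814373872008 22.1560208959396
22.0 -0.16 [ 0.03 -0.11]
29.0 6.84 [1.55 0.79]
36.0 13.84 [3.17 1.49]
43.0 20.84 [4.86 2.  ]
50.0 27.84 [6.6  2.29]
57.0 34.84 [8.37 2.37]
64.0 41.84 [10.13  2.23]
71.0 48.84 [11.86  1.88]
78.0 55.84 [13.54  1.32]
82.2 60.04 [14.51  0.89]
```

>>> servo_tool:
  plan:
    - {"xyz": [0.75, 0.4, 0], "twist": [0, 0, -3.5], "jaw": 1}
    - {"xyz": [1.55, 0.8, 0], "twist": [0, 0, -7], "jaw": 1}
    - {"xyz": [3.2, 1.5, 0], "twist": [0, 0, -14], "jaw": 1}
    - {"xyz": [4.85, 2, 0], "twist": [0, 0, -21], "jaw": 1}
    - {"xyz": [6.6, 2.3, 0], "twist": [0, 0, -28], "jaw": 1}
    - {"xyz": [8.35, 2.4, 0], "twist": [0, 0, -35], "jaw": 1}
    - {"xyz": [10.15, 2.25, 0], "twist": [0, 0, -42], "jaw": 1}
    - {"xyz": [11.85, 1.9, 0], "twist": [0, 0, -49], "jaw": 1}
    - {"xyz": [13.55, 1.3, 0], "twist": [0, 0, -56], "jaw": 1}
    - {"xyz": [14.5, 0.9, 0], "twist": [0, 0, -60], "jaw": 1}

```text
time_s: 27.32
tool_pos: [0.5262, 0.2934, 0.2613]
tool_rot: [179.9, -0.0, -153.4]
force: [4.4, 4.8, -10.1]
grip_width: 0.025
grasp_force: 40.0
```

>>> servo_tool:
  plan:
    - {"xyz": [0, 0, 0], "twist": [0, 0, 0], "jaw": 1}
    - {"xyz": [0, 0, 0], "twist": [0, 0, 0], "jaw": 1}
    - {"xyz": [0, 0, 0], "twist": [0, 0, 0], "jaw": 1}

```text
time_s: 27.57
tool_pos: [0.5278, 0.2929, 0.2617]
tool_rot: [179.9, 0.0, -153.9]
force: [2.9, 6.1, -10.3]
grip_width: 0.025
grasp_force: 40.0
```

```bash
python3 arc.py 82 82.2 82.5
```

```text
[0.52780165 0.29291816] 0.2616963900656376 0.14619790793359883 82.41342442614273
82.0 -0.41 [-0.   -0.18]
82.2 -0.21 [ 0.04 -0.15]
82.5 0.09 [ 0.1  -0.11]
```

>>> servo_tool:
  plan:
    - {"xyz": [0, -0.1, 0.3], "twist": [0, 0, 0], "jaw": 1}
    - {"xyz": [0, -0.1, 0.6], "twist": [0, 0, 0], "jaw": 1}
    - {"xyz": [0, -0.1, 0.9], "twist": [0, 0, 0], "jaw": 1}
    - {"xyz": [0, -0.1, 1.15], "twist": [0, 0, 0], "jaw": 1}
    - {"xyz": [0, -0.1, 1.15], "twist": [0, 0, 0], "jaw": 1}
    - {"xyz": [0, -0.1, 1.15], "twist": [0, 0, 0], "jaw": 1}

```text
time_s: 28.07
tool_pos: [0.5286, 0.2925, 0.2509]
tool_rot: [179.8, 0.1, -154.0]
force: [0.9, 6.9, -5.9]
grip_width: 0.025
grasp_force: 40.0
```

>>> servo_tool:
  plan:
    - {"xyz": [0, 0, 0], "twist": [0, 0, 0], "jaw": 0.6}
    - {"xyz": [0, 0, 0], "twist": [0, 0, 0], "jaw": 0}
    - {"xyz": [0, 0, 0], "twist": [0, 0, 0], "jaw": 0}
    - {"xyz": [0, 0, 0], "twist": [0, 0, 0], "jaw": 0}
    - {"xyz": [0, 0, 0], "twist": [0, 0, 0], "jaw": 0}
    - {"xyz": [0, 0, -3], "twist": [0, 0, 0], "jaw": 0}
    - {"xyz": [0, 0, -7], "twist": [0, 0, 0], "jaw": 0}
    - {"xyz": [0, 0, -9], "twist": [0, 0, 0], "jaw": 0}
    - {"xyz": [0, 0, -9], "twist": [0, 0, 0], "jaw": 0}
  newtons: 12

```text
time_s: 28.82
tool_pos: [0.5306, 0.2906, 0.3467]
tool_rot: [179.9, 0.6, -154.0]
force: [0.8, 1.5, -0.6]
grip_width: 0.0771
grasp_force: 0.0
```

```bash
python3 st.py t11; python3 -c "
from go import *
go(.45,-.18,.33,90)"
```

```text
knob 48 [0.01909223 0.14294254] 0.14421194164253545 82.39227406318626
sc [411.41237113 345.93814433] 97 [0.52508115 0.2977773  0.08      ]
28.9167 [0.52911678 0.29004589 0.34153563] [ 1.79991331e+02  1.20322312e-01 -1.54008740e+02]
t 28.92 at [0.5291 0.29   0.3415] -154.0 -> shift [ 27.71 -38.78   1.15] twist 116.0
```

>>> servo_tool:
  plan:
    - {"xyz": [35.1, -56.3, 0], "twist": [0, 0, 116], "jaw": 0}
    - {"xyz": [35.1, -56.3, 0], "twist": [0, 0, 116], "jaw": 0}
    - {"xyz": [35.1, -56.3, 0], "twist": [0, 0, 116], "jaw": 0}
    - {"xyz": [35.1, -56.3, 0], "twist": [0, 0, 116], "jaw": 0}
    - {"xyz": [35.1, -56.3, 0], "twist": [0, 0, 116], "jaw": 0}
    - {"xyz": [35.1, -56.3, 0], "twist": [0, 0, 116], "jaw": 0}
    - {"xyz": [35.1, -56.3, 0], "twist": [0, 0, 116], "jaw": 0}
    - {"xyz": [35.1, -56.3, 0], "twist": [0, 0, 116], "jaw": 0}
    - {"xyz": [35.1, -56.3, 0], "twist": [0, 0, 116], "jaw": 0}
    - {"xyz": [35.1, -56.3, 0], "twist": [0, 0, 116], "jaw": 0}

```text
time_s: 29.75
tool_pos: [0.4845, -0.126, 0.3389]
tool_rot: [-179.9, -0.1, 134.1]
force: [2.0, 0.5, -0.1]
grip_width: 0.087
grasp_force: 0.0
```

>>> servo_tool:
  plan:
    - {"xyz": [0, 0, 0], "twist": [0, 0, 0], "jaw": 0}
    - {"xyz": [0, 0, 0], "twist": [0, 0, 0], "jaw": 0}

```text
time_s: 29.92
tool_pos: [0.4846, -0.1269, 0.339]
tool_rot: [-179.9, -0.1, 134.1]
force: [-0.1, 1.2, -0.5]
grip_width: 0.0872
grasp_force: 0.0
```

```bash
python3 -c "
from go import *
rims(wcam(),.044);go(.46,-.37,.33,90)"
```

```text
rim [0.5539 0.1059] 0.0319 (545, 69, 56, 74)
rim [0.468  0.1158] 0.0317 (486, 0, 66, 55)
t 29.97 at [ 0.4852 -0.1246  0.339 ] 134.3 -> shift [-15.8  -18.95   0.9 ] twist 44.3
```

>>> servo_tool:
  plan:
    - {"xyz": [-15.8, -19, 1], "twist": [0, 0, 44], "jaw": 0}
    - {"xyz": [-15.8, -19, 1], "twist": [0, 0, 44], "jaw": 0}
    - {"xyz": [-15.8, -19, 1], "twist": [0, 0, 44], "jaw": 0}
    - {"xyz": [-15.8, -19, 1], "twist": [0, 0, 44], "jaw": 0}
    - {"xyz": [-15.8, -19, 1], "twist": [0, 0, 44], "jaw": 0}
    - {"xyz": [-15.8, -19, 1], "twist": [0, 0, 44], "jaw": 0}
    - {"xyz": [-15.8, -19, 1], "twist": [0, 0, 44], "jaw": 0}
    - {"xyz": [-15.8, -19, 1], "twist": [0, 0, 44], "jaw": 0}
    - {"xyz": [-15.8, -19, 1], "twist": [0, 0, 44], "jaw": 0}
    - {"xyz": [-15.8, -19, 1], "twist": [0, 0, 44], "jaw": 0}

```text
time_s: 30.8
tool_pos: [0.4622, -0.3673, 0.3295]
tool_rot: [-180.0, -0.1, 90.7]
force: [1.4, -0.4, -0.1]
grip_width: 0.0872
grasp_force: 0.0
```

```bash
python3 -c "
from go import *
rims(wcam(),.044);go(.4224,-.2925,.198,90)"
```

```text
rim [ 0.5368 -0.3962] 0.0277 (386, 244, 67, 65)
rim [ 0.4223 -0.2922] 0.0277 (234, 101, 76, 76)
t 30.85 at [ 0.4621 -0.3675  0.3298] 90.7 -> shift [ 7.54 -3.88 13.18] twist 0.7
```

>>> servo_tool:
  plan:
    - {"xyz": [3.5, -2, 2], "twist": [0, 0, 0], "jaw": 0}
    - {"xyz": [7.55, -3.9, 5], "twist": [0, 0, 0], "jaw": 0}
    - {"xyz": [7.55, -3.9, 6], "twist": [0, 0, 0], "jaw": 0}
    - {"xyz": [7.55, -3.9, 7], "twist": [0, 0, 0], "jaw": 0}
    - {"xyz": [7.55, -3.9, 10], "twist": [0, 0, 0], "jaw": 0}
    - {"xyz": [7.55, -3.9, 12.5], "twist": [0, 0, 0], "jaw": 0}
    - {"xyz": [7.55, -3.9, 13.15], "twist": [0, 0, 0], "jaw": 0}
    - {"xyz": [7.55, -3.9, 13.15], "twist": [0, 0, 0], "jaw": 0}
    - {"xyz": [7.55, -3.9, 13.15], "twist": [0, 0, 0], "jaw": 0}

```text
time_s: 31.6
tool_pos: [0.422, -0.295, 0.1996]
tool_rot: [180.0, 0.0, 90.5]
force: [0.2, -0.6, 0.3]
grip_width: 0.087
grasp_force: 0.0
```

```bash
python3 -c "
from go import *
go(.4223,-.2922,.198,90)"
```

```text
t 31.6 at [ 0.422  -0.295   0.1996] 90.5 -> shift [0.28 0.04 0.16] twist 0.5
```

>>> servo_tool:
  plan:
    - {"xyz": [0.25, 0, 0.1], "twist": [0, 0, 0], "jaw": 0.3}
    - {"xyz": [0.25, 0, 0.1], "twist": [0, 0, 0], "jaw": 1}
    - {"xyz": [0.25, 0, 0.1], "twist": [0, 0, 0], "jaw": 1}
    - {"xyz": [0.25, 0, 0.1], "twist": [0, 0, 0], "jaw": 1}
    - {"xyz": [0.25, 0, 0.1], "twist": [0, 0, 0], "jaw": 1}
    - {"xyz": [0.25, 0, 0.1], "twist": [0, 0, 0], "jaw": 1}
    - {"xyz": [0.25, 0, 0.1], "twist": [0, 0, 0], "jaw": 1}
    - {"xyz": [0.25, 0, 0.1], "twist": [0, 0, 0], "jaw": 1}
  newtons: 12

```text
time_s: 32.27
tool_pos: [0.4216, -0.2922, 0.1982]
tool_rot: [179.9, 0.0, 90.4]
force: [-0.0, 0.0, 3.4]
grip_width: 0.0566
grasp_force: 12.0
```

```bash
python3 -c "
from go import *
go(.4223,-.2922,.198,90);go(.4322,-.1248,.29,90)"
```

```text
t 32.27 at [ 0.4216 -0.2922  0.1982] 90.4 -> shift [0.   0.07 0.02] twist 0.4
t 32.27 at [ 0.4216 -0.2922  0.1982] 90.4 -> shift [16.74  1.18 -9.18] twist 0.4
```

>>> servo_tool:
  plan:
    - {"xyz": [0, 0, -3], "twist": [0, 0, 0], "jaw": 1}
    - {"xyz": [0, 0, -7], "twist": [0, 0, 0], "jaw": 1}
    - {"xyz": [2, 0, -9.2], "twist": [0, 0, 0], "jaw": 1}
    - {"xyz": [6, 0.5, -9.2], "twist": [0, 0, 0], "jaw": 1}
    - {"xyz": [10, 0.8, -9.2], "twist": [0, 0, 0], "jaw": 1}
    - {"xyz": [14, 1.15, -9.2], "twist": [0, 0, 0], "jaw": 1}
    - {"xyz": [16.75, 1.15, -9.2], "twist": [0, 0, 0], "jaw": 1}
    - {"xyz": [16.75, 1.15, -9.2], "twist": [0, 0, 0], "jaw": 1}
    - {"xyz": [16.75, 1.15, -9.2], "twist": [0, 0, 0], "jaw": 1}
    - {"xyz": [16.75, 1.15, -9.2], "twist": [0, 0, 0], "jaw": 1}

```text
time_s: 33.1
tool_pos: [0.4312, -0.1253, 0.2895]
tool_rot: [-180.0, 0.0, 90.4]
force: [-0.6, 0.1, -1.3]
grip_width: 0.0566
grasp_force: 12.0
```

>>> servo_tool:
  plan:
    - {"xyz": [0, 0, 0.6], "twist": [0, 0, 0], "jaw": 1}
    - {"xyz": [0, 0, 1.2], "twist": [0, 0, 0], "jaw": 1}
    - {"xyz": [0, 0, 1.8], "twist": [0, 0, 0], "jaw": 1}
    - {"xyz": [0, 0, 2.3], "twist": [0, 0, 0], "jaw": 1}
    - {"xyz": [0, 0, 2.6], "twist": [0, 0, 0], "jaw": 1}
    - {"xyz": [0, 0, 2.9], "twist": [0, 0, 0], "jaw": 1}
    - {"xyz": [0, 0, 2.9], "twist": [0, 0, 0], "jaw": 1}

```text
time_s: 33.68
tool_pos: [0.4314, -0.1246, 0.2602]
tool_rot: [-180.0, 0.0, 90.4]
force: [0.0, -0.2, -2.0]
grip_width: 0.0571
grasp_force: 12.0
```

>>> servo_tool:
  plan:
    - {"xyz": [0, 0, 0.2], "twist": [0, 0, 0], "jaw": 1}
    - {"xyz": [0, 0, 0.4], "twist": [0, 0, 0], "jaw": 1}
    - {"xyz": [0, 0, 0.6], "twist": [0, 0, 0], "jaw": 1}
    - {"xyz": [0, 0, 0.6], "twist": [0, 0, 0], "jaw": 1}

```text
time_s: 34.02
tool_pos: [0.4324, -0.1247, 0.2563]
tool_rot: [179.9, -0.0, 90.4]
force: [-2.1, 0.6, 9.0]
grip_width: 0.0567
grasp_force: 12.0
```

The collar stuck, with +9 N at the cone height, so it goes in the tray.

>>> servo_tool:
  plan:
    - {"xyz": [0, 0, -1.5], "twist": [0, 0, 0], "jaw": 1}
    - {"xyz": [0, 0, -4], "twist": [0, 0, 0], "jaw": 1}
    - {"xyz": [0.8, 2, -4], "twist": [0, 0, 0], "jaw": 1}
    - {"xyz": [2, 6, -4], "twist": [0, 0, 0], "jaw": 1}
    - {"xyz": [3.5, 10, -4], "twist": [0, 0, 0], "jaw": 1}
    - {"xyz": [5, 14, -4], "twist": [0, 0, 0], "jaw": 1}
    - {"xyz": [6.3, 18, -4], "twist": [0, 0, 0], "jaw": 1}
    - {"xyz": [6.3, 18, -2], "twist": [0, 0, 0], "jaw": 1}
    - {"xyz": [6.3, 18, 1], "twist": [0, 0, 0], "jaw": 1}
    - {"xyz": [6.3, 18, 3], "twist": [0, 0, 0], "jaw": 1}

```text
time_s: 34.85
tool_pos: [0.6112, -0.0593, 0.2221]
tool_rot: [-179.9, 0.0, 90.5]
force: [-1.2, 0.1, -2.2]
grip_width: 0.0569
grasp_force: 12.0
```

>>> servo_tool:
  plan:
    - {"xyz": [0, 0, 1], "twist": [0, 0, 0], "jaw": 1}
    - {"xyz": [0, 0, 1.7], "twist": [0, 0, 0], "jaw": 1}
    - {"xyz": [0, 0, 1.9], "twist": [0, 0, 0], "jaw": 1}
    - {"xyz": [0, 0, 2.1], "twist": [0, 0, 0], "jaw": 1}
    - {"xyz": [0, 0, 2.3], "twist": [0, 0, 0], "jaw": 1}
    - {"xyz": [0, 0, 2.3], "twist": [0, 0, 0], "jaw": 1}

```text
time_s: 35.35
tool_pos: [0.6116, -0.0605, 0.2042]
tool_rot: [179.9, -0.1, 90.4]
force: [-3.2, 0.3, 3.8]
grip_width: 0.0567
grasp_force: 12.0
```

>>> servo_tool:
  plan:
    - {"xyz": [0, 0, 0], "twist": [0, 0, 0], "jaw": 0.3}
    - {"xyz": [0, 0, 0], "twist": [0, 0, 0], "jaw": 0}
    - {"xyz": [0, 0, 0], "twist": [0, 0, 0], "jaw": 0}
    - {"xyz": [0, 0, 0], "twist": [0, 0, 0], "jaw": 0}
    - {"xyz": [0, 0, -3], "twist": [0, 0, 0], "jaw": 0}
    - {"xyz": [0, 0, -7], "twist": [0, 0, 0], "jaw": 0}
    - {"xyz": [0, 0, -11], "twist": [0, 0, 0], "jaw": 0}
    - {"xyz": [-4, -1, -13], "twist": [0, 0, 0], "jaw": 0}
    - {"xyz": [-8, -2, -13], "twist": [0, 0, 0], "jaw": 0}
    - {"xyz": [-12, -3, -13], "twist": [0, 0, 0], "jaw": 0}

```text
time_s: 36.18
tool_pos: [0.5832, -0.1782, 0.3344]
tool_rot: [179.7, 0.0, 90.6]
force: [-0.1, -0.5, -0.1]
grip_width: 0.0873
grasp_force: 0.0
```

>>> servo_tool:
  plan:
    - {"xyz": [-27, -3, 0], "twist": [0, 0, 0], "jaw": 0}
    - {"xyz": [-27, -3, 0], "twist": [0, 0, 0], "jaw": 0}
    - {"xyz": [-27, -3, 0], "twist": [0, 0, 0], "jaw": 0}
    - {"xyz": [-27, -3, 0], "twist": [0, 0, 0], "jaw": 0}
    - {"xyz": [-27, -3, 0], "twist": [0, 0, 0], "jaw": 0}
    - {"xyz": [-27, -3, 0], "twist": [0, 0, 0], "jaw": 0}
    - {"xyz": [-27, -3, 0], "twist": [0, 0, 0], "jaw": 0}
    - {"xyz": [-27, -3, 0], "twist": [0, 0, 0], "jaw": 0}
    - {"xyz": [-27, -3, 0], "twist": [0, 0, 0], "jaw": 0}
    - {"xyz": [-27, -3, 0], "twist": [0, 0, 0], "jaw": 0}

```text
time_s: 37.02
tool_pos: [0.5552, -0.4469, 0.3314]
tool_rot: [180.0, -0.1, 90.5]
force: [-0.4, 1.3, -0.2]
grip_width: 0.0868
grasp_force: 0.0
```

```bash
python3 -c "
from go import *
rims(wcam(),.044);go(.5368,-.396,.198,90)"
```

```text
rim [ 0.5361 -0.3962] 0.028 (261, 134, 78, 77)
t 37.07 at [ 0.5557 -0.4462  0.3315] 90.6 -> shift [ 5.03 -1.84 13.35] twist 0.6
```

>>> servo_tool:
  plan:
    - {"xyz": [2.5, -1, 2], "twist": [0, 0, 0], "jaw": 0}
    - {"xyz": [5, -1.9, 5], "twist": [0, 0, 0], "jaw": 0}
    - {"xyz": [5, -1.9, 6], "twist": [0, 0, 0], "jaw": 0}
    - {"xyz": [5, -1.9, 7], "twist": [0, 0, 0], "jaw": 0}
    - {"xyz": [5, -1.9, 10], "twist": [0, 0, 0], "jaw": 0}
    - {"xyz": [5, -1.9, 12.5], "twist": [0, 0, 0], "jaw": 0}
    - {"xyz": [5, -1.9, 13.35], "twist": [0, 0, 0], "jaw": 0}
    - {"xyz": [5, -1.9, 13.35], "twist": [0, 0, 0], "jaw": 0}
    - {"xyz": [5, -1.9, 13.35], "twist": [0, 0, 0], "jaw": 0}

```text
time_s: 37.82
tool_pos: [0.5359, -0.3982, 0.1991]
tool_rot: [180.0, 0.0, 90.5]
force: [0.7, -0.4, 0.3]
grip_width: 0.0872
grasp_force: 0.0
```

```bash
python3 -c "
from go import *
go(.5362,-.3962,.198,90)"
```

```text
t 37.82 at [ 0.5359 -0.3982  0.1991] 90.5 -> shift [0.2  0.03 0.11] twist 0.5
```

>>> servo_tool:
  plan:
    - {"xyz": [0.2, 0, 0.05], "twist": [0, 0, 0], "jaw": 0.3}
    - {"xyz": [0.2, 0, 0.05], "twist": [0, 0, 0], "jaw": 1}
    - {"xyz": [0.2, 0, 0.05], "twist": [0, 0, 0], "jaw": 1}
    - {"xyz": [0.2, 0, 0.05], "twist": [0, 0, 0], "jaw": 1}
    - {"xyz": [0.2, 0, 0.05], "twist": [0, 0, 0], "jaw": 1}
    - {"xyz": [0.2, 0, 0.05], "twist": [0, 0, 0], "jaw": 1}
    - {"xyz": [0.2, 0, 0.05], "twist": [0, 0, 0], "jaw": 1}
    - {"xyz": [0.2, 0, 0.05], "twist": [0, 0, 0], "jaw": 1}
  newtons: 12

```text
time_s: 38.48
tool_pos: [0.5355, -0.3961, 0.1983]
tool_rot: [179.9, 0.0, 90.4]
force: [-0.2, 0.3, 1.5]
grip_width: 0.0565
grasp_force: 12.0
```

>>> servo_tool:
  plan:
    - {"xyz": [0, 0, -3], "twist": [0, 0, 0], "jaw": 1}
    - {"xyz": [0, 0, -7], "twist": [0, 0, 0], "jaw": 1}
    - {"xyz": [2, 0, -9.2], "twist": [0, 0, 0], "jaw": 1}
    - {"xyz": [6, -2, -9.2], "twist": [0, 0, 0], "jaw": 1}
    - {"xyz": [10, -4, -9.2], "twist": [0, 0, 0], "jaw": 1}
    - {"xyz": [14, -6, -9.2], "twist": [0, 0, 0], "jaw": 1}
    - {"xyz": [17, -8, -9.2], "twist": [0, 0, 0], "jaw": 1}
    - {"xyz": [20, -9, -9.2], "twist": [0, 0, 0], "jaw": 1}
    - {"xyz": [23, -10, -9.2], "twist": [0, 0, 0], "jaw": 1}
    - {"xyz": [25, -10, -9.2], "twist": [0, 0, 0], "jaw": 1}

```text
time_s: 39.32
tool_pos: [0.4309, -0.144, 0.289]
tool_rot: [-179.9, -0.2, 90.5]
force: [-0.2, 0.2, -1.1]
grip_width: 0.0567
grasp_force: 12.0
```

>>> servo_tool:
  plan:
    - {"xyz": [0, 0, 0], "twist": [0, 0, 0], "jaw": 1}
    - {"xyz": [0, 0, 0], "twist": [0, 0, 0], "jaw": 1}

```text
time_s: 39.48
tool_pos: [0.4332, -0.1458, 0.2897]
tool_rot: [180.0, -0.0, 90.6]
force: [-0.6, -1.4, -0.6]
grip_width: 0.0567
grasp_force: 12.0
```

```bash
python3 -c "
from go import *
go(.4322,-.1248,.29,90)"
```

```text
t 39.48 at [ 0.4332 -0.1458  0.2897] 90.6 -> shift [ 2.1  -0.07 -0.03] twist 0.6
```

>>> servo_tool:
  plan:
    - {"xyz": [2.1, -0.05, 0], "twist": [0, 0, 0], "jaw": 1}
    - {"xyz": [2.1, -0.05, 0], "twist": [0, 0, 0], "jaw": 1}
    - {"xyz": [2.1, -0.05, 0.6], "twist": [0, 0, 0], "jaw": 1}
    - {"xyz": [2.1, -0.05, 1.2], "twist": [0, 0, 0], "jaw": 1}
    - {"xyz": [2.1, -0.05, 1.8], "twist": [0, 0, 0], "jaw": 1}
    - {"xyz": [2.1, -0.05, 2.4], "twist": [0, 0, 0], "jaw": 1}
    - {"xyz": [2.1, -0.05, 2.8], "twist": [0, 0, 0], "jaw": 1}
    - {"xyz": [2.1, -0.05, 3], "twist": [0, 0, 0], "jaw": 1}
    - {"xyz": [2.1, -0.05, 3.2], "twist": [0, 0, 0], "jaw": 1}
    - {"xyz": [2.1, -0.05, 3.4], "twist": [0, 0, 0], "jaw": 1}

```text
time_s: 40.32
tool_pos: [0.433, -0.1257, 0.2563]
tool_rot: [-180.0, -0.0, 90.4]
force: [-4.0, 1.2, 14.6]
grip_width: 0.0562
grasp_force: 12.0
```

>>> servo_tool:
  plan:
    - {"xyz": [0, 0, 0.1], "twist": [0, 0, 0], "jaw": 1}
    - {"xyz": [0, 0, 0.1], "twist": [0, 0, 0], "jaw": 1}

```text
time_s: 40.48
tool_pos: [0.433, -0.126, 0.2561]
tool_rot: [-180.0, -0.0, 90.4]
force: [-3.8, 1.3, 10.8]
grip_width: 0.0569
grasp_force: 12.0
```

```bash
python3 -c "
from go import *
go(.612,-.157,.296,90)"
```

```text
t 40.48 at [ 0.433  -0.126   0.2561] 90.4 -> shift [-3.24 17.87 -3.99] twist 0.4
```

It sticks too, so it goes in the tray at the other end.

>>> servo_tool:
  plan:
    - {"xyz": [0, 0, -1.5], "twist": [0, 0, 0], "jaw": 1}
    - {"xyz": [0, 0, -4], "twist": [0, 0, 0], "jaw": 1}
    - {"xyz": [-0.4, 2, -4], "twist": [0, 0, 0], "jaw": 1}
    - {"xyz": [-1.2, 6, -4], "twist": [0, 0, 0], "jaw": 1}
    - {"xyz": [-2, 10, -4], "twist": [0, 0, 0], "jaw": 1}
    - {"xyz": [-2.8, 14, -4], "twist": [0, 0, 0], "jaw": 1}
    - {"xyz": [-3.25, 17.9, -4], "twist": [0, 0, 0], "jaw": 1}
    - {"xyz": [-3.25, 17.9, -2], "twist": [0, 0, 0], "jaw": 1}
    - {"xyz": [-3.25, 17.9, 1], "twist": [0, 0, 0], "jaw": 1}
    - {"xyz": [-3.25, 17.9, 3], "twist": [0, 0, 0], "jaw": 1}

```text
time_s: 41.32
tool_pos: [0.6121, -0.1569, 0.222]
tool_rot: [-179.9, 0.1, 90.5]
force: [-1.2, -0.1, -2.0]
grip_width: 0.0567
grasp_force: 12.0
```

>>> servo_tool:
  plan:
    - {"xyz": [0, 0, 1], "twist": [0, 0, 0], "jaw": 1}
    - {"xyz": [0, 0, 1.7], "twist": [0, 0, 0], "jaw": 1}
    - {"xyz": [0, 0, 1.9], "twist": [0, 0, 0], "jaw": 1}
    - {"xyz": [0, 0, 2.1], "twist": [0, 0, 0], "jaw": 1}
    - {"xyz": [0, 0, 2.3], "twist": [0, 0, 0], "jaw": 1}
    - {"xyz": [0, 0, 2.3], "twist": [0, 0, 0], "jaw": 1}

```text
time_s: 41.82
tool_pos: [0.6125, -0.1568, 0.2038]
tool_rot: [179.9, -0.1, 90.4]
force: [-0.9, 0.4, 1.4]
grip_width: 0.0568
grasp_force: 12.0
```

>>> servo_tool:
  plan:
    - {"xyz": [0, 0, 0], "twist": [0, 0, 0], "jaw": 0.3}
    - {"xyz": [0, 0, 0], "twist": [0, 0, 0], "jaw": 0}
    - {"xyz": [0, 0, 0], "twist": [0, 0, 0], "jaw": 0}
    - {"xyz": [0, 0, 0], "twist": [0, 0, 0], "jaw": 0}
    - {"xyz": [0, 0, -3], "twist": [0, 0, 0], "jaw": 0}
    - {"xyz": [0, 0, -7], "twist": [0, 0, 0], "jaw": 0}
    - {"xyz": [0, 0, -11], "twist": [0, 0, 0], "jaw": 0}
    - {"xyz": [-4, -2, -13], "twist": [0, 0, 0], "jaw": 0}
    - {"xyz": [-8, -4, -13], "twist": [0, 0, 0], "jaw": 0}
    - {"xyz": [-12, -6, -13], "twist": [0, 0, 0], "jaw": 0}

```text
time_s: 42.65
tool_pos: [0.5588, -0.2666, 0.3342]
tool_rot: [179.7, 0.1, 90.6]
force: [1.1, -0.9, 0.1]
grip_width: 0.0867
grasp_force: 0.0
```

>>> servo_tool:
  plan:
    - {"xyz": [-4, -2, 0], "twist": [0, 0, 0], "jaw": 0}
    - {"xyz": [-6, -3, 0], "twist": [0, 0, 0], "jaw": 0}
    - {"xyz": [-6, -3, 0], "twist": [0, 0, 0], "jaw": 0}
    - {"xyz": [-6, -3, 0], "twist": [0, 0, 0], "jaw": 0}

```text
time_s: 42.98
tool_pos: [0.5275, -0.3283, 0.3319]
tool_rot: [180.0, 0.0, 90.1]
force: [0.4, 1.2, -0.1]
grip_width: 0.0873
grasp_force: 0.0
```

```bash
python3 st.py t12; python3 -c "
from h import *
rims(wcam(),.05);s=cam('scene','s12')"
```

```text
knob 50 [0.01906231 0.14270594] 0.1439734548003769 82.39160807993372
sc [411.57608696 345.7173913 ] 92 [0.52449673 0.29756545 0.08      ]
43.0833 [ 0.52976233 -0.32488969  0.33142029] [ 1.79979177e+02 -6.69391628e-02  9.05016235e+01]
rim [ 0.6123 -0.1571] 0.0271 (406, 0, 71, 55)
```

View pics/s12.png

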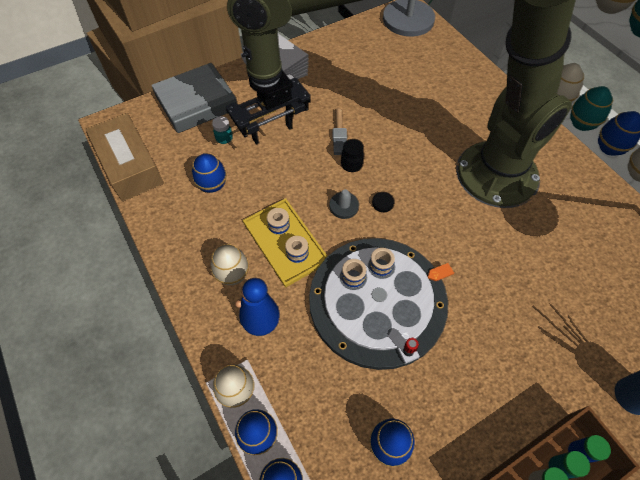

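View pics/t12.png

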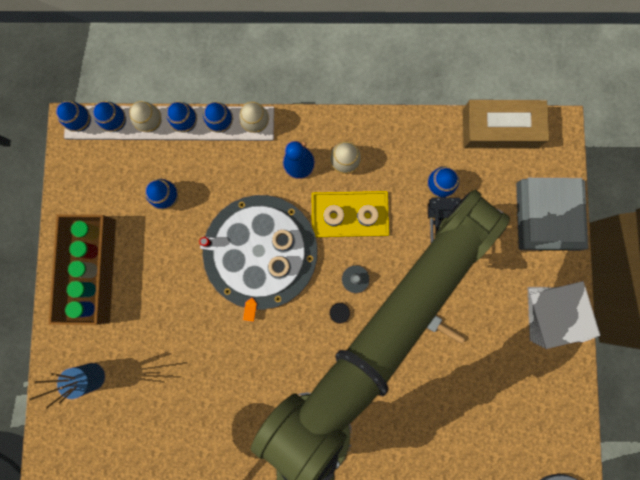

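Both views show two collars upright in the tray (top view (333,215) and (368,215)) and two on the disc pads ((283,240) and (278,266)). An empty pad is at the pointer, and the eggs and figurine have not moved.

```bash
python3 -c "
from cell import env
print(env.sign_off())"
```

```text
the job is handed in; nothing more can be done
None
```

I handed the job in at about 43 s: the two collars that slid home stand on pads 1 and 2, the two that stuck stand in the reject tray, and the stage is locked two holes on; no verdict came back.

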